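# Box in a stained-glass panel with battens

## Robot

A 6-joint arm with a two-finger parallel gripper is mounted at the origin on the work surface. World frame = base frame: x ahead of the robot, y to its left, z up, the work surface at z = 0. Lengths are in m, angles in rad, forces in N, time in s.
With the tool pointing down it reaches from about 0.325 to 0.875 m from the base axis. Payload 4.4 kg.
Tool frame: the origin (TCP) lies midway between the tips of the shut fingers; the grasp point (between the pads) lies behind it (pinch_z is the z of the grasp point in the tool frame, in m); z points along the fingers, x is the direction in which the jaws open and shut, and the axes are right-handed (so a half turn about z gives the same grasp; the last joint's range is limited). The gripper opens to 85 mm and grips with 20 to 120 N. Pads are 22 mm wide; open, the fingers measure 114 mm over their backs; the gripper's body (76 mm by 85 mm) begins 54 mm behind the grasp point. The pads swing forward as they close: fully open they stand 13 mm farther back than shut.
Start: joints at [-1.298, 0.207, 1.542, -0, 1.393, -0.15], TCP at [0.236, -0.524, 0.231] pointing down, gripper open.
Joint ranges: [-2.73, 2.73], [-0.86, 2.22], [0.23, 2.46], [-1.11, 4.25], [0.08, 2.63], [-2.82, 2.82]. Speed limits (rad/s): [2.79, 2.79, 3.14, 3.14, 3.14, 3.14].

## Interface

Orientations are given as a unit quaternion [x, y, z, w].
In Python, from rig import observe, snapshot, hand_in, pinch_z gives the robot as it stands. The module is installed in compiled form; this text tells all that it offers.
- The arm moves only by the tool carry_out, never from a script. Its argument "commands" is a list of rows, each a list of 7 numbers: the turn, a rotation vector about the world's x, y, z in degrees, then the shift along the world's x, y, z in cm, then the closure, from 0 (fully open) to 1 (shut). In form: [[wx, wy, wz, dx, dy, dz, claw], ...]. A call has 1 to 5 rows; each row is the pose to reach, as a shift and turn from the pose commanded when the call began; what a row does not reach only later rows make up. A row lasts 1/12 s, in which the tool goes at most 41.7 mm and 7.16 degrees, less where a joint would pass 70% of its speed; a pose out of reach is approached as far as the arm can. A call with a gripper value outside its range is refused whole. The fingers move at their own pace and stop on an object; "newtons" is the grip in N (left out, the last holds). Time passes only in rows, so rows that repeat a pose let the fingers close. It gives the time, the measured TCP pose, the force and the opening at its end, in the units of the state.
- observe(): the state, without advancing time (a new reading comes with each control period).
- snapshot(name): name is "side" or "top"; returns a dict with "pixels" (400x640x3 uint8, red, green, blue), "range_z" (400x640 float32, m along the optical axis (not along the pixel's ray), 0 where there is no reading), "K" (3x3 intrinsics, pixels), "D" ([k1, k2, p1, p2, k3] as OpenCV has them; the pictures are not rectified), "R" (3x3) and "t" (3): a world point X has camera coordinates R X + t. Camera axes: x right, y down, z forward; pixel columns grow to the right and rows downward; lengths in m; the calibration is good to about 2 mm. A picture is of the moment at which its call begins.
- hand_in(): hands the job in, once; it reports no verdict.
The state is a dict: "time_s": time; "joints": joint angles; "dq": joint speeds; "joint_torque": joint torques, N m; "tcp_pos": TCP position; "eef_rot": TCP orientation; "force": force on the tool from outside, world axes, zero at the start; "ft_torque": the same for the moment, N m; "finger_gap": finger opening in m.
Only numpy, scipy, OpenCV 4.12 (cv2) and the standard library are available. Lean on these libraries where they do the work, as an engineer would, in place of code of your own. Each camera call takes 0.05 s, during which the arm holds its last target.

## Task

The small glass panel lies on its paper pattern on the work board. Take the four battens from the bench and lay one close alongside each side of the panel, flat on the board and ready to be pinned: the two long battens along the two long sides, the two short ones along the two short sides, each parallel to its edge and centred on it. Do not shove the panel off its pattern, and leave the batten offcut, the white fid and the jar where they are.

Things in the scene. Friction and masses are not known exactly. Their poses are not given: they have to be found in the camera images.
- panel_mid (a point): Loose rigid glass panel, 110 mm (its x) by 180 mm (its y: the long sides run along y), 5 mm thick, about 260 g, coloured panes joined by copper foil, flat on the board. The point is its centre, 2.5 mm above the board; z up. Fingers that straddle a batten beside it reach over the glass: keep their tips over 5 mm above the board, so hold battens near the top.
- board_top (a point): Fixed square plywood board, 280 x 280 mm, top 12 mm above the bench, with the white paper pattern in the middle under the panel; turned up to about 45 degrees either way. The point is the centre of its top face, its axes nearly those of the panel.
- long_a_mid (a point): Long batten, one of two alike: 160 mm long, painted softwood, cream-white, 20 mm wide x 30 mm high, standing on its 20 mm wide face; about 55 g. Starts on the bench. The point is the centre of the batten, 15 mm above its underside; y runs along its length, x across its 20 mm width, z up.
- long_b_mid (a point): The other long batten, the same in all: 160 x 20 x 30 mm high. The point is the centre of the batten, 15 mm above its underside; y runs along its length, x across its 20 mm width, z up.
- short_a_mid (a point): Short batten, one of two alike: 90 mm long, painted softwood, cream-white, 20 mm wide x 30 mm high, standing on its 20 mm wide face; about 32 g. Starts on the bench. The point is the centre of the batten, 15 mm above its underside; y runs along its length, x across its 20 mm width, z up.
- short_b_mid (a point): The other short batten, the same in all: 90 x 20 x 30 mm high. The point is the centre of the batten, 15 mm above its underside; y runs along its length, x across its 20 mm width, z up.
- offcut_mid (a point): Bystander: offcut of the same batten, only 50 mm long, 20 mm wide and 30 mm high, standing on the bench in line with the battens. The point is its centre, y along its length. Leave it.
- fid_mid (a point): Bystander: white plastic fid (burnishing stick), about 160 mm long, 18 mm wide, 7 mm thick, tapered at both ends, lying flat on the bench. The point is its centre, y along its length. Leave it.
- jar_mid (a point): Bystander: clear glass jar with a red lid, 68 mm across, 115 mm tall, standing on the bench at the far right, beyond the row of loose things. The point is its centre, half-way up. Leave it.
Things that resemble listed ones, but are neither listed nor needed, are in the scene too. What is shaped like the part that bears short_a_mid but blue or orange is not meant. Leave any red look-alike of the part that bears short_b_mid alone.

How it is judged:
At the end, for the whole second after the job is handed in: A long batten beside each long side and a short one beside each short side, flat on the board, under 12 mm from the edge, parallel within 0.15 rad, centred within 15 mm, released and at rest; the panel lies flat within 12 mm of its start; offcut, fid and jar within 25 mm of theirs (((x of long_a_mid in the frame of panel_mid between 0.06 and 0.077 m and y of long_a_mid in the frame of panel_mid between -0.015 and 0.015 m and x of long_b_mid in the frame of panel_mid between -0.077 and -0.06 m and y of long_b_mid in the frame of panel_mid between -0.015 and 0.015 m) or (x of long_a_mid in the frame of panel_mid between -0.077 and -0.06 m and y of long_a_mid in the frame of panel_mid between -0.015 and 0.015 m and x of long_b_mid in the frame of panel_mid between 0.06 and 0.077 m and y of long_b_mid in the frame of panel_mid between -0.015 and 0.015 m)) and ((y of short_a_mid in the frame of panel_mid between 0.095 and 0.112 m and x of short_a_mid in the frame of panel_mid between -0.015 and 0.015 m and y of short_b_mid in the frame of panel_mid between -0.112 and -0.095 m and x of short_b_mid in the frame of panel_mid between -0.015 and 0.015 m) or (y of short_a_mid in the frame of panel_mid between -0.112 and -0.095 m and x of short_a_mid in the frame of panel_mid between -0.015 and 0.015 m and y of short_b_mid in the frame of panel_mid between 0.095 and 0.112 m and x of short_b_mid in the frame of panel_mid between -0.015 and 0.015 m)) and angle between the y axis of each of long_a_mid, long_b_mid and the y axis of panel_mid, either way round below 0.15 rad and angle between each of long_a_mid, long_b_mid, short_a_mid, short_b_mid's own z axis and vertical below 0.12 rad and z of long_a_mid in the frame of panel_mid between 0.009 and 0.016 m and linear speed of each of long_a, long_b, short_a, short_b below 0.02 m/s and contact force between each of long_a, long_b, short_a, short_b and the fingers below 0.05 N and z of long_b_mid in the frame of panel_mid between 0.009 and 0.016 m and angle between the y axis of each of short_a_mid, short_b_mid and the x axis of panel_mid, either way round below 0.15 rad and z of short_a_mid in the frame of panel_mid between 0.009 and 0.016 m and z of short_b_mid in the frame of panel_mid between 0.009 and 0.016 m and distance of panel_mid from where it was at the start of the episode below 0.012 m and angle between panel_mid's own z axis and vertical below 0.05 rad); the robot touches nothing.
It fails at once if the batten offcut is disturbed (moved more than 25 mm) (distance of offcut_mid from where it was at the start of the episode above 0.025 m).
It fails at once if the white fid is disturbed (moved more than 25 mm) (distance of fid_mid from where it was at the start of the episode above 0.025 m).
It fails at once if the jar is disturbed (moved more than 25 mm) (distance of jar_mid from where it was at the start of the episode above 0.025 m).
It also fails if it takes over 96 s, if anything falls off the work surface, if the arm or the gripper's body presses on something with over 40 N, if the wrist force passes 120 N, or if a joint passes its speed limit or range.

## Working session

There is one attempt and no reset: what is moved stays moved. The work goes in short steps, Python scripts to look and compute and a tool call to move; the robot and the scene stay as the last step left them, time stands still between calls to the robot, and variables do not carry over. Pictures are saved under pics/ and viewed, and the job is handed in when it is done.

Besides the shell and the picture viewer there is one more tool, called after "Call:" by a JSON object that holds its "name" and its "arguments". carry_out: Moves the arm, as the interface text tells. Its arguments: {"type":"object","properties":{"commands":{"type":"array","items":{"type":"array","items":{"type":"number"}}},"newtons":{"type":"number"}},"required":["commands"]}

```bash
mkdir -p pics; ls
python3 - <<'E'
from rig import observe,snapshot,pinch_z
import cv2,numpy as np
print(observe(),pinch_z)
for n in("side","top"):
    s=snapshot(n); np.savez(f"{n}0.npz",**s); cv2.imwrite(f"pics/{n}0.png",s["pixels"][:,:,::-1])
    print(n,s["K"],s["D"],s["R"],s["t"],-s["R"].T@s["t"])
E
```

```text
pics
{'time_s': 0.0, 'joints': array([-1.29745608e+00,  2.07445170e-01,  1.54299948e+00,  4.00756832e-05,
        1.39346618e+00, -1.50494984e-01]), 'dq': array([ 0.00015385,  0.00034361, -0.00020834,  0.00218614, -0.00043978,
        0.00059043]), 'joint_torque': array([ 5.35282197e-04, -3.83029926e+01, -2.91594154e+01, -2.77446452e-04,
        1.05844316e-02,  5.34420678e-06]), 'tcp_pos': array([ 0.23626871, -0.52337508,  0.23008987]), 'eef_rot': array([ 8.40015169e-01, -5.42561676e-01, -8.55300547e-04, -7.82515170e-04]), 'force': array([ 0.21714511, -0.16212198,  0.38218784]), 'ft_torque': array([ 0.01907771, -0.02894527, -0.00152023]), 'finger_gap': 0.08570578770712085} -0.0187
side [[478.32502848   0.         324.80292489]
 [  0.         478.32502848 197.89794231]
 [  0.           0.           1.        ]] [0.01727073 0.         0.         0.         0.        ] [[ 0.98092407 -0.19381442 -0.01496478]
 [-0.13182707 -0.60666645 -0.7839499 ]
 [ 0.14286217  0.77096809 -0.62064371]] [-0.54328849  0.16574039  1.32201809] [ 0.36590746 -1.02398176  0.94230418]
top [[442.998587     0.         321.53891005]
 [  0.         442.998587   201.71125059]
 [  0.           0.           1.        ]] [-0.1137933  0.         0.         0.         0.       ] [[ 1.88448685e-02 -9.99822279e-01  5.29646466e-04]
 [-9.89394595e-01 -1.87246295e-02 -1.44040700e-01]
 [ 1.44025018e-01  2.19039870e-03 -9.89571623e-01]] [0.02563909 0.58321836 1.2482499 ] [0.39677071 0.03382092 1.31922628]
```

View pics/side0.png

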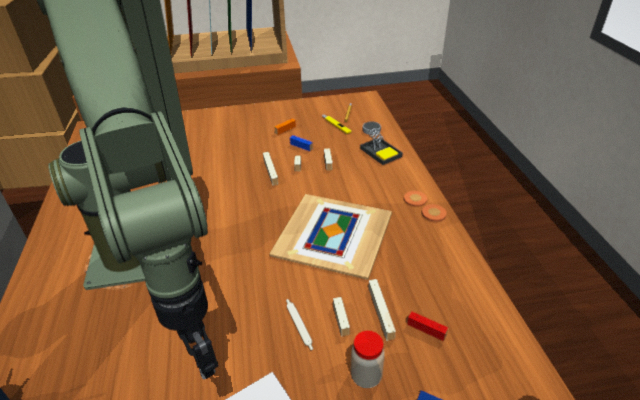

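View pics/top0.png

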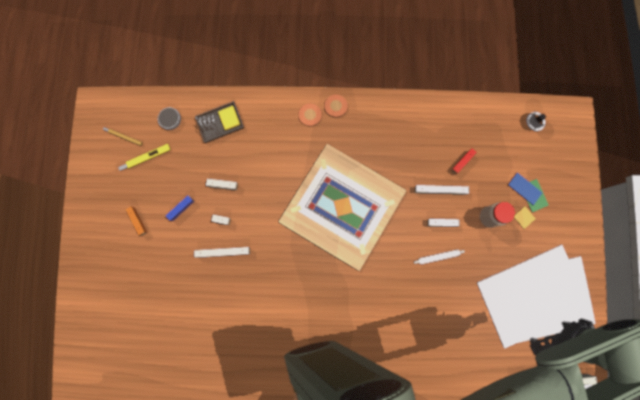

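Top view candidates:
- **Long battens:** cream, at (442,190) and (222,252).
- **Short battens:** cream, at (444,223) and (222,184).
- **To leave alone:** offcut (220,219), fid (440,257), and the red (464,161), blue (180,209) and orange (135,221) look-alikes.

The panel is at (344,207), on the board. Next I'll measure these and take a close crop.

```bash
cat > h.py <<'E'
import numpy as np,cv2
def rays(s,uv,z):
    uv=np.asarray(uv,float).reshape(-1,1,2)
    n=cv2.undistortPoints(uv,s["K"],s["D"]).reshape(-1,2)
    d=np.c_[n,np.ones(len(n))]@s["R"]; c=-s["R"].T@s["t"]
    k=(z-c[2])/d[:,2]; return c+d*k[:,None]
def proj(s,X):
    r,_=cv2.Rodrigues(s["R"]); return cv2.projectPoints(np.asarray(X,float).reshape(-1,1,3),r,s["t"],s["K"],s["D"])[0].reshape(-1,2)
def cloud(s):
    h,w=s["range_z"].shape; u,v=np.meshgrid(np.arange(w),np.arange(h))
    n=cv2.undistortPoints(np.c_[u.ravel(),v.ravel()].astype(float).reshape(-1,1,2),s["K"],s["D"]).reshape(-1,2)
    z=s["range_z"].ravel(); P=np.c_[n*z[:,None],z]
    return ((P-s["t"])@s["R"]).reshape(h,w,3)
def rect(pts):
    (cx,cy),(a,b),ang=cv2.minAreaRect((pts[:,:2]*1000).astype(np.float32))
    if a<b: a,b=b,a; ang+=90
    return np.round([cx,cy,a,b,(ang+90)%180-90],1)  # mm, long-axis angle from world x
E
cat > m.py <<'E'
import sys
from h import *
for n in("top","side"):
    s=dict(np.load(f"{n}0.npz")); im=s["pixels"]; C=cloud(s)
    hsv=cv2.cvtColor(im,cv2.COLOR_RGB2HSV)
    m=((hsv[...,1]<70)&(hsv[...,2]>130)).astype(np.uint8)
    k,lab,st,ce=cv2.connectedComponentsWithStats(m)
    for i in range(1,k):
        if not 40<st[i,4]<3000: continue
        q=lab==i; z=C[q][:,2]
        ys,xs=np.nonzero(q)
        p=C[q]; 
        if abs(np.median(p[:,0]))>1: continue
        t=z>np.percentile(z,90)-0.008
        P=rays(s,np.c_[xs,ys][t],0.03)
        print(n,ce[i].round(),st[i,4],"zpct",np.percentile(z,[5,50,95]).round(3),"cloud",rect(p[t]),"ray",rect(P),len(P))
E
python3 m.py
python3 - <<'E'
from h import *
s=dict(np.load("top0.npz")); im=s["pixels"][:,:,::-1]
a=cv2.resize(im[140:290,180:480],None,fx=2.6,fy=2.6,interpolation=cv2.INTER_CUBIC); cv2.imwrite("pics/crop.png",a)
E
```

```text
top [538. 126.] 70 zpct [-0.001  0.005  0.045] cloud [ 627.6 -304.2  818.2   26.6  -57.5] ray [ 834.7 -633.8   43.8   12.6  -83. ] 14
top [346. 207.] 2925 zpct [0.008 0.013 0.019] cloud [533.1  -4.  273.8 244.5 -30.1] ray [571.2 -27.  241.6 177.3  60.1] 2532
top [637. 215.] 483 zpct [-0.1   -0.095 -0.09 ] cloud [ 555.7 -519.4 1085.3  384.1   86.5] ray [ 513.3 -946.2  350.7   26.4   -4.3] 428
top [221. 184.] 231 zpct [0.013 0.03  0.034] cloud [538.5 195.1 425.9  55.   56.1] ray [634.9 337.4  90.1  20.8  82.9] 191
top [442. 189.] 426 zpct [0.012 0.03  0.035] cloud [ 549.9 -167.2  498.    86.8  -62.6] ray [ 630.8 -322.   157.9   20.4   89.4] 343
top [326. 205.] 327 zpct [0.013 0.017 0.021] cloud [508.9  15.9 217.4  65.6   7.7] ray [572.1  16.   84.   46.   57. ] 317
top [220. 219.] 129 zpct [0.002 0.03  0.034] cloud [472.7 193.2 352.   26.6  68.8] ray [527.3 333.8  50.7  19.6  80.1] 113
top [443. 222.] 239 zpct [0.012 0.03  0.035] cloud [ 480.1 -162.5  424.5   41.5  -72.6] ray [ 530.8 -324.1   87.5   17.8  -89.1] 205
top [221. 252.] 412 zpct [0.003 0.03  0.034] cloud [426.2 219.9 374.9 
[... 3301 characters left out ...]
.2   2.2  65.8  19.6  89.6] 81
side [382. 306.] 470 zpct [0.026 0.031 0.034] cloud [ 523.6 -640.5  826.9   63.1   72. ] ray [ 627.7 -321.2  161.1   20.5   89.9] 447
side [341. 313.] 277 zpct [0.026 0.031 0.034] cloud [ 528.2 -324.1   93.6   20.2   89.8] ray [ 528.  -324.7   92.2   20.1   89.9] 265
side [299. 324.] 381 zpct [0.001 0.007 0.01 ] cloud [ 410.7 -633.9  783.8   47.8   86.9] ray [ 426.5 -333.7  153.    18.1  -77.1] 355
side [369. 360.] 146 zpct [0.084 0.091 0.096] cloud [ 546.8 -495.2   56.7   23.5  -10.4] ray [ 560.  -457.4   60.9   25.8   -9.4] 122
side [262. 390.] 943 zpct [0.001 0.004 0.007] cloud [ 366.5 -723.7  588.   121.9  -78.4] ray [ 324.8 -471.   128.7   59.5  -11.8] 941
```

View pics/crop.png

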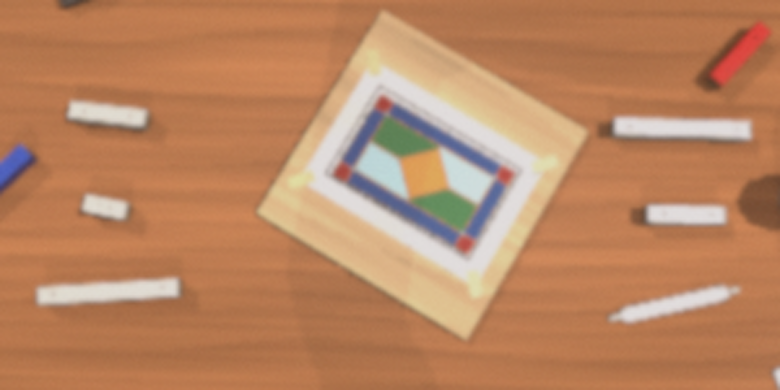

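Run:
```python
from h import *
for n,(u0,v0,u1,v1) in dict(top=(285,155,405,260),side=(280,195,390,275)).items():
    s=dict(np.load(f"{n}0.npz")); im=s["pixels"]
    a=cv2.resize(im[v0:v1,u0:u1,::-1],None,fx=6.5,fy=5.6,interpolation=cv2.INTER_CUBIC); cv2.imwrite(f"pics/panel_{n}.png",a)
    hsv=cv2.cvtColor(im,cv2.COLOR_RGB2HSV); C=cloud(s)
    H,S,V=[hsv[...,i].astype(int) for i in range(3)]
    blue=(H>105)&(H<135)&(S>90); red=((H<6)|(H>172))&(S>110)
    m=(blue|red); w=np.zeros_like(m); w[v0:v1,u0:u1]=1; m&=w
    k,lab,st,ce=cv2.connectedComponentsWithStats(m.astype(np.uint8))
    i=1+np.argmax(st[1:,4]); ys,xs=np.nonzero(lab==i)
    P=rays(s,np.c_[xs,ys],0.017); print(n,"panel",rect(P),st[i,4])
    # red corner centroids
    k,lab,st,ce=cv2.connectedComponentsWithStats((red&w).astype(np.uint8))
    g=[j for j in range(1,k) if st[j,4]>5]; R=rays(s,ce[g],0.017); print((R*1000).round(1).tolist(),st[g,4], R.mean(0))
```

```text
top panel [533.6  -3.7 128.2   6.6  59.9] 86
[[653.4, 20.9, 17.0], [573.7, 67.0, 17.0], [573.0, -118.6, 17.0], [493.2, -73.5, 17.0]] [16 21 18 21] [ 0.57333355 -0.02604851  0.017     ]
side panel [570.8 -24.  178.2 108.2  60.4] 549
[[572.0, 69.2, 17.0], [651.0, 24.3, 17.0], [491.7, -71.5, 17.0], [571.6, -116.1, 17.0]] [17 18 25 23] [ 0.57157392 -0.02352365  0.017     ]
```

View pics/panel_top.png

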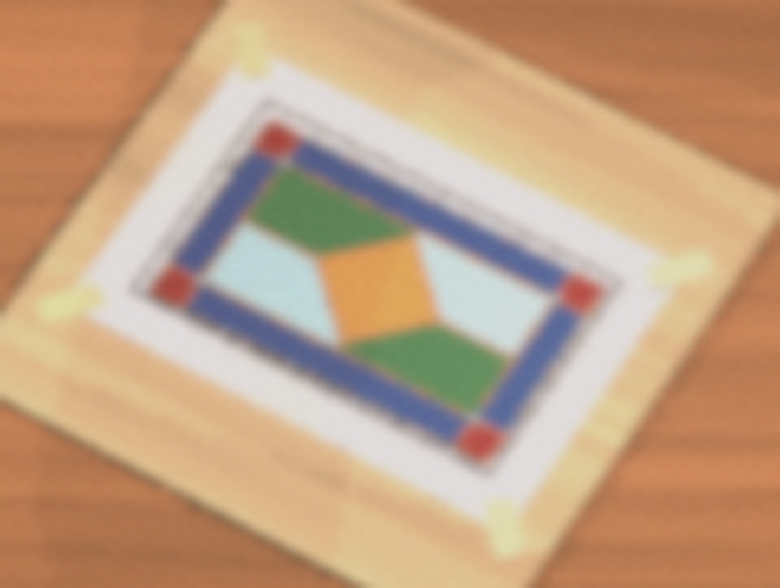

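View pics/panel_side.png

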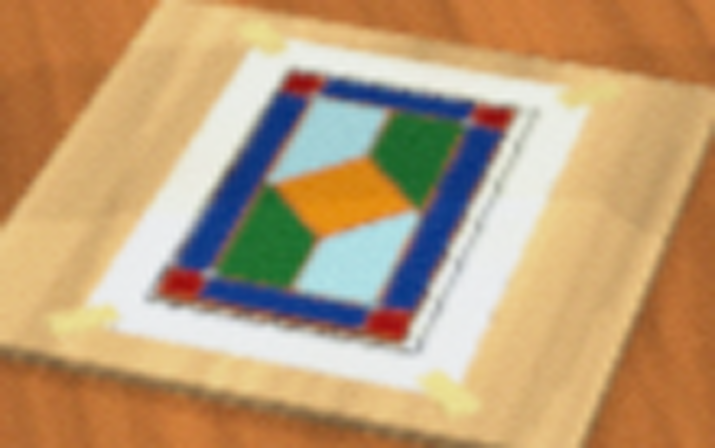

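Depth, sizes and both views agree to about 3 mm. Panel centre is about (0.5725, -0.0248), with its long axis at 60.2°. The crop confirms four cream battens with the right lengths (159, 158, 90 and 88 mm); the 50 mm piece is the offcut and the tapered one the fid. The grey line is the printed pattern, a few mm off the glass.

```bash
cat > go.py <<'E'
import sys
from rig import observe
from scipy.spatial.transform import Rotation as R
import numpy as np
o=observe(); r=R.from_quat(o["eef_rot"]); M=r.as_matrix(); yaw=np.degrees(np.arctan2(M[1,0],M[0,0]))
print("t",round(o["time_s"],2),"tcp",o["tcp_pos"].round(4),"yaw",round(yaw,2),"toolz",M[:,2].round(4),"F",o["force"].round(1),"gap",round(o["finger_gap"],4),"q6",o["joints"][5].round(2))
for a in sys.argv[1:]:
    x,y,z,w=map(float,a.split(","))
    c,s_=np.cos(np.radians(w)),np.sin(np.radians(w))
    D=np.array([[c,s_,0],[s_,-c,0],[0,0,-1]])
    print("need turn",np.degrees((R.from_matrix(D)*r.inv()).as_rotvec()).round(2),"shift cm",((np.array([x,y,z])-o["tcp_pos"])*100).round(2))
E
python3 go.py 0.629,-0.3215,0.10,-0.3
```

```text
t 0.1 tcp [ 0.2363 -0.5235  0.2302] yaw -65.72 toolz [-6.0e-04  2.1e-03 -1.0e+00] F [-0.6  0.4  1.1] gap 0.0854 q6 -0.15
need turn [-0.09 -0.1  65.42] shift cm [ 39.27  20.2  -13.02]
```

Call:
{"name": "carry_out", "arguments": {"commands": [[0, 0, 65.4, 39.3, 20.2, 0, 0], [0, 0, 65.4, 39.3, 20.2, 0, 0], [0, 0, 65.4, 39.3, 20.2, 0, 0], [0, 0, 65.4, 39.3, 20.2, 0, 0], [0, 0, 65.4, 39.3, 20.2, 0, 0]], "newtons": 40}}

```text
time_s: 0.52
tcp_pos: [0.4229, -0.4276, 0.2307]
eef_rot: [0.967, -0.255, -0.0, -0.0]
force: [0.1, -0.9, 0.2]
finger_gap: 0.0854
```

```bash
python3 go.py 0.629,-0.3215,0.10,-0.3
```

```text
t 0.52 tcp [ 0.4229 -0.4276  0.2307] yaw -29.59 toolz [-6.e-04  8.e-04 -1.e+00] F [ 0.1 -0.9  0.2] gap 0.0854 q6 -0.42
need turn [-0.03 -0.05 29.29] shift cm [ 20.61  10.61 -13.07]
```

Call:
{"name": "carry_out", "arguments": {"commands": [[0, 0, 29.3, 20.6, 10.6, 0, 0], [0, 0, 29.3, 20.6, 10.6, 0, 0], [0, 0, 29.3, 20.6, 10.6, 0, 0], [0, 0, 29.3, 20.6, 10.6, 0, 0], [0, 0, 29.3, 20.6, 10.6, 0, 0]]}}

```text
time_s: 0.93
tcp_pos: [0.6083, -0.332, 0.2305]
eef_rot: [1.0, -0.003, -0.001, -0.0]
force: [-0.3, -1.2, 0.3]
finger_gap: 0.0852
```

Call:
{"name": "carry_out", "arguments": {"commands": [[0, 0, 0, 0, 0, -4, 0], [0, 0, 0, 0, 0, -8, 0], [0, 0, 0, 0, 0, -12, 0], [0, 0, 0, 0, 0, -13, 0], [0, 0, 0, 0, 0, -13, 0]]}}

```text
time_s: 1.35
tcp_pos: [0.6033, -0.3309, 0.0951]
eef_rot: [1.0, -0.005, -0.005, -0.003]
force: [-0.6, -0.5, -1.2]
finger_gap: 0.0856
```

```bash
python3 go.py 0.629,-0.3215,0.009,-0.3
```

```text
t 1.35 tcp [ 0.6033 -0.3309  0.0951] yaw -0.6 toolz [-0.0098  0.0071 -0.9999] F [-0.6 -0.5 -1.2] gap 0.0856 q6 -0.62
need turn [-0.4  -0.56  0.3 ] shift cm [ 2.57  0.94 -8.61]
```

Call:
{"name": "carry_out", "arguments": {"commands": [[0, 0, 0.3, 2.6, 0.9, 0, 0], [0, 0, 0.3, 2.6, 0.9, 0, 0], [0, 0, 0.3, 2.6, 0.9, 0, 0]]}}

```text
time_s: 1.6
tcp_pos: [0.6354, -0.3257, 0.105]
eef_rot: [1.0, -0.002, 0.002, 0.002]
force: [-0.4, 0.0, 0.1]
finger_gap: 0.0858
```

```bash
python3 go.py 0.629,-0.3215,0.009,-0.3
```

```text
t 1.6 tcp [ 0.6354 -0.3257  0.105 ] yaw -0.25 toolz [ 0.0049 -0.0034 -1.    ] F [-0.4  0.   0.1] gap 0.0858 q6 -0.59
need turn [ 0.2   0.28 -0.05] shift cm [-0.64  0.42 -9.6 ]
```

Call:
{"name": "carry_out", "arguments": {"commands": [[0, 0, 0, 0, 0, 0, 0], [0, 0, 0, 0, 0, 0, 0], [0, 0, 0, 0, 0, 0, 0]]}}

```text
time_s: 1.85
tcp_pos: [0.6329, -0.3254, 0.1026]
eef_rot: [1.0, -0.003, 0.001, 0.001]
force: [-0.1, -0.1, -0.4]
finger_gap: 0.0852
```

```bash
python3 go.py 0.629,-0.3215,0.009,-0.3
```

```text
t 1.85 tcp [ 0.6329 -0.3254  0.1026] yaw -0.35 toolz [ 0.0011 -0.001  -1.    ] F [-0.1 -0.1 -0.4] gap 0.0852 q6 -0.59
need turn [0.06 0.07 0.05] shift cm [-0.39  0.39 -9.36]
```

Call:
{"name": "carry_out", "arguments": {"commands": [[0, 0, 0, -0.4, 0.4, -3.5, 0], [0, 0, 0, -0.4, 0.4, -7, 0], [0, 0, 0, -0.4, 0.4, -9.4, 0], [0, 0, 0, -0.4, 0.4, -9.4, 0], [0, 0, 0, -0.4, 0.4, -9.4, 0]]}}

```text
time_s: 2.27
tcp_pos: [0.6272, -0.3199, 0.0055]
eef_rot: [1.0, -0.003, -0.002, -0.001]
force: [-0.6, -0.7, -0.0]
finger_gap: 0.0856
```

Call:
{"name": "carry_out", "arguments": {"commands": [[0, 0, 0, 0, 0, 0, 0], [0, 0, 0, 0, 0, 0, 0]]}}

```text
time_s: 2.43
tcp_pos: [0.631, -0.3222, 0.0107]
eef_rot: [1.0, -0.003, 0.002, 0.002]
force: [0.7, -0.3, -0.1]
finger_gap: 0.0854
```

```bash
python3 go.py 0.629,-0.3215,0.009,-0.3
```

```text
t 2.43 tcp [ 0.631  -0.3222  0.0107] yaw -0.32 toolz [ 0.0047 -0.0032 -1.    ] F [ 0.7 -0.3 -0.1] gap 0.0854 q6 -0.59
need turn [0.18 0.27 0.02] shift cm [-0.2   0.07 -0.17]
```

Call:
{"name": "carry_out", "arguments": {"commands": [[0, 0, 0, 0, 0, 0, 0.4], [0, 0, 0, 0, 0, 0, 1], [0, 0, 0, 0, 0, 0, 1], [0, 0, 0, 0, 0, 0, 1], [0, 0, 0, 0, 0, 0, 1]]}}

```text
time_s: 2.85
tcp_pos: [0.6291, -0.3206, 0.0076]
eef_rot: [1.0, -0.003, 0.0, 0.0]
force: [-0.2, 0.2, 0.2]
finger_gap: 0.0257
```

Call:
{"name": "carry_out", "arguments": {"commands": [[0, 0, 0, 0, 0, 0, 1], [0, 0, 0, 0, 0, 0, 1], [0, 0, 0, 0, 0, 0, 1], [0, 0, 0, 0, 0, 0, 1], [0, 0, 0, 0, 0, 0, 1]]}}

```text
time_s: 3.27
tcp_pos: [0.6293, -0.3207, 0.0076]
eef_rot: [1.0, -0.003, 0.0, 0.0]
force: [0.4, -0.3, 2.4]
finger_gap: 0.0192
```

```bash
python3 go.py
cat > pic.py <<'E'
import sys
from rig import snapshot
import cv2,numpy as np
for n in("side","top"):
    s=snapshot(n); np.savez(f"{n}_{sys.argv[1]}.npz",**s)
    im=s["pixels"][:,:,::-1]
    if len(sys.argv)>2 and n==sys.argv[2]:
        u0,v0,u1,v1=map(int,sys.argv[3].split(",")); f=min(780/(u1-u0),590/(v1-v0))
        im=cv2.resize(im[v0:v1,u0:u1],None,fx=f,fy=f,interpolation=cv2.INTER_CUBIC)
    cv2.imwrite(f"pics/{n}_{sys.argv[1]}.png",im)
E
python3 pic.py g1 side 240,180,500,380
```

```text
t 3.27 tcp [ 0.6293 -0.3207  0.0076] yaw -0.31 toolz [ 5.e-04 -3.e-04 -1.e+00] F [ 0.4 -0.3  2.4] gap 0.0192 q6 -0.59
```

View pics/side_g1.png

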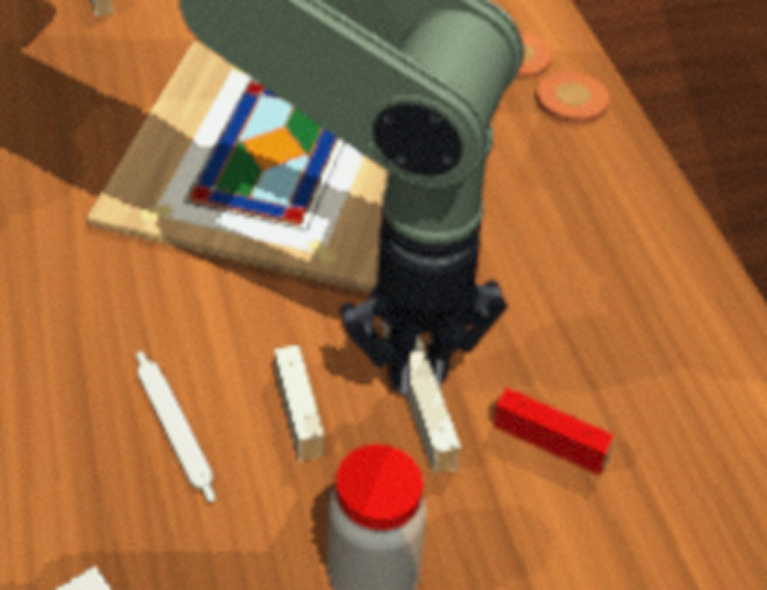

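The side view shows the fingers round the long batten near its middle (about 425,370 in the crop) and nothing else touched. Lifting.

Call:
{"name": "carry_out", "arguments": {"commands": [[0, 0, 0, 0, 0, 3, 1], [0, 0, 0, 0, 0, 6, 1], [0, 0, 0, 0, 0, 9, 1], [0, 0, 0, 0, 0, 9, 1], [0, 0, 0, 0, 0, 9, 1]]}}

```text
time_s: 3.78
tcp_pos: [0.6305, -0.3216, 0.1001]
eef_rot: [1.0, -0.003, 0.002, 0.001]
force: [-0.7, 0.6, -1.6]
finger_gap: 0.0191
```

Call:
{"name": "carry_out", "arguments": {"commands": [[0, 0, -6, 0.1, 4, 0, 1], [0, 0, -12, 0.2, 8, 0, 1], [0, 0, -18, 0.3, 12, 0, 1], [0, 0, -24, 0.4, 16, 0, 1], [0, 0, -29.5, 0.4, 20, 0, 1]]}}

```text
time_s: 4.2
tcp_pos: [0.6308, -0.1183, 0.0945]
eef_rot: [0.966, -0.26, -0.002, -0.0]
force: [0.3, 0.2, -1.2]
finger_gap: 0.0191
```

Call:
{"name": "carry_out", "arguments": {"commands": [[0, 0, 0, 0, 3, 0, 1], [0, 0, 0, 0, 6, 0, 1], [0, 0, 0, 0, 6, 0, 1], [0, 0, 0, 0, 6, 0, 1], [0, 0, 0, 0, 6, 0, 1]]}}

```text
time_s: 4.62
tcp_pos: [0.6318, -0.0606, 0.0956]
eef_rot: [0.966, -0.257, -0.001, 0.0]
force: [0.2, -0.1, -0.2]
finger_gap: 0.0191
```

```bash
python3 go.py 0.6333,-0.0596,0.0206,-29.8
```

```text
t 4.62 tcp [ 0.6318 -0.0606  0.0956] yaw -29.78 toolz [-0.003  0.    -1.   ] F [ 0.2 -0.1 -0.2] gap 0.0191 q6 0.29
need turn [-0.   -0.17 -0.02] shift cm [ 0.15  0.1  -7.5 ]
```

Call:
{"name": "carry_out", "arguments": {"commands": [[0, 0, 0, 0.1, 0.1, -2, 1], [0, 0, 0, 0.1, 0.1, -4, 1], [0, 0, 0, 0.1, 0.1, -6, 1], [0, 0, 0, 0.1, 0.1, -6, 1], [0, 0, 0, 0.1, 0.1, -6, 1]]}}

```text
time_s: 5.03
tcp_pos: [0.6321, -0.0608, 0.0352]
eef_rot: [0.966, -0.258, -0.002, 0.0]
force: [-0.4, -0.1, -0.6]
finger_gap: 0.0192
```

Call:
{"name": "carry_out", "arguments": {"commands": [[0, 0, 0, 0, 0, 0, 1], [0, 0, 0, 0, 0, 0, 1], [0, 0, 0, 0, 0, 0, 1]]}}

```text
time_s: 5.28
tcp_pos: [0.6353, -0.0603, 0.0391]
eef_rot: [0.966, -0.257, 0.002, -0.0]
force: [-0.2, 0.8, -0.3]
finger_gap: 0.0188
```

```bash
python3 go.py 0.6333,-0.0596,0.0206,-29.8; python3 pic.py p1 side 260,170,420,290
```

```text
t 5.28 tcp [ 0.6353 -0.0603  0.0391] yaw -29.84 toolz [ 3.1e-03 -7.0e-04 -1.0e+00] F [-0.2  0.8 -0.3] gap 0.0188 q6 0.29
need turn [0.04 0.18 0.04] shift cm [-0.2   0.07 -1.85]
```

View pics/side_p1.png

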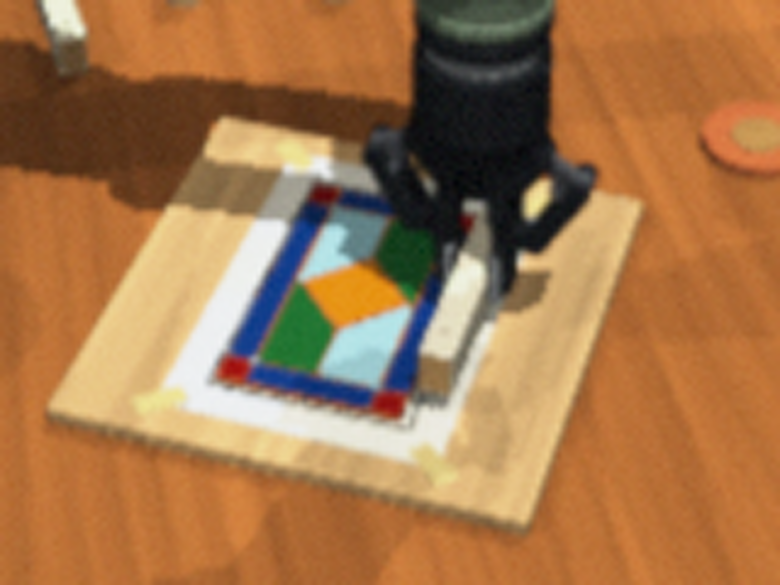

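The batten hovers about 19 mm above the board on the right long side, parallel to it, with the panel still. Lowering gently.

Call:
{"name": "carry_out", "arguments": {"commands": [[0, 0, 0, -0.1, 0.1, -0.6, 1], [0, 0, 0, -0.1, 0.1, -1.1, 1], [0, 0, 0, -0.1, 0.1, -1.5, 1], [0, 0, 0, -0.1, 0.1, -1.5, 1], [0, 0, 0, -0.1, 0.1, -1.5, 1]]}}

```text
time_s: 5.8
tcp_pos: [0.6323, -0.0583, 0.0213]
eef_rot: [0.966, -0.257, -0.001, 0.0]
force: [-0.1, 1.3, -0.2]
finger_gap: 0.0188
```

Call:
{"name": "carry_out", "arguments": {"commands": [[0, 0, 0, 0, 0, 0, 1], [0, 0, 0, 0, 0, 0, 1], [0, 0, 0, 0, 0, 0, 1]]}}

```text
time_s: 6.05
tcp_pos: [0.6333, -0.0587, 0.0226]
eef_rot: [0.966, -0.257, 0.0, -0.0]
force: [0.4, -0.2, -0.1]
finger_gap: 0.0191
```

```bash
python3 go.py 0.6333,-0.0596,0.0200,-29.8
```

```text
t 6.05 tcp [ 0.6333 -0.0587  0.0226] yaw -29.81 toolz [ 6.e-04 -2.e-04 -1.e+00] F [ 0.4 -0.2 -0.1] gap 0.0191 q6 0.29
need turn [0.01 0.03 0.01] shift cm [ 0.   -0.09 -0.26]
```

Lower 2.5 mm more, then open a little (partial), then lift.

Call:
{"name": "carry_out", "arguments": {"commands": [[0, 0, 0, 0, 0, -0.15, 1], [0, 0, 0, 0, 0, -0.25, 1], [0, 0, 0, 0, 0, -0.25, 1], [0, 0, 0, 0, 0, -0.25, 1]]}}

```text
time_s: 6.38
tcp_pos: [0.6329, -0.0586, 0.0197]
eef_rot: [0.966, -0.257, -0.0, -0.0]
force: [-0.8, -0.6, -1.9]
finger_gap: 0.0189
```

Call:
{"name": "carry_out", "arguments": {"commands": [[0, 0, 0, 0, 0, 0, 0.65], [0, 0, 0, 0, 0, 0, 0.65], [0, 0, 0, 0, 0, 0, 0.65], [0, 0, 0, 0, 0, 0, 0.65]]}}

```text
time_s: 6.72
tcp_pos: [0.6331, -0.0586, 0.0199]
eef_rot: [0.966, -0.257, 0.0, -0.0]
force: [-0.2, 0.1, 0.0]
finger_gap: 0.0303
```

```bash
python3 go.py
```

```text
t 6.72 tcp [ 0.6331 -0.0586  0.0199] yaw -29.81 toolz [ 2.e-04 -0.e+00 -1.e+00] F [-0.2  0.1  0. ] gap 0.0303 q6 0.29
```

Call:
{"name": "carry_out", "arguments": {"commands": [[0, 0, 0, 0, 0, 1.5, 0.65], [0, 0, 0, 0, 0, 4, 0.65], [0, 0, 0, 0, 0, 7, 0.5], [0, 0, 0, 0, 0, 9, 0], [0, 0, 0, 0, 0, 9, 0]]}}

```text
time_s: 7.13
tcp_pos: [0.6372, -0.0595, 0.1161]
eef_rot: [0.966, -0.257, 0.006, -0.0]
force: [0.6, -0.0, 0.7]
finger_gap: 0.0651
```

Call:
{"name": "carry_out", "arguments": {"commands": [[0, 0, 6, -1.4, -3.8, 0, 0], [0, 0, 12, -2.8, -7.6, 0, 0], [0, 0, 18, -4.2, -11.4, 0, 0], [0, 0, 24, -5.6, -15.2, 0, 0], [0, 0, 29.9, -7, -19, 0, 0]]}}

```text
time_s: 7.55
tcp_pos: [0.5618, -0.2497, 0.1092]
eef_rot: [1.0, 0.004, -0.0, -0.0]
force: [-0.2, -0.2, 0.1]
finger_gap: 0.0857
```

Call:
{"name": "carry_out", "arguments": {"commands": [[0, 0, 0, -1.4, -3.8, 0, 0], [0, 0, 0, -3.3, -7.6, 0, 0], [0, 0, 0, -3.3, -7.6, 0, 0], [0, 0, 0, -3.3, -7.6, 0, 0], [0, 0, 0, -3.3, -7.6, 0, 0]]}}

```text
time_s: 7.97
tcp_pos: [0.5295, -0.3243, 0.1091]
eef_rot: [1.0, 0.0, -0.0, -0.001]
force: [0.6, -0.1, 0.4]
finger_gap: 0.0855
```

```bash
python3 go.py 0.5295,-0.3243,0.010,0.1; python3 pic.py r1 side 260,170,420,290
```

```text
t 7.97 tcp [ 0.5295 -0.3243  0.1091] yaw 0.03 toolz [-7.0e-04  1.4e-03 -1.0e+00] F [ 0.6 -0.1  0.4] gap 0.0855 q6 -0.69
need turn [-0.08 -0.04  0.07] shift cm [-0.   -0.   -9.91]
```

View pics/side_r1.png

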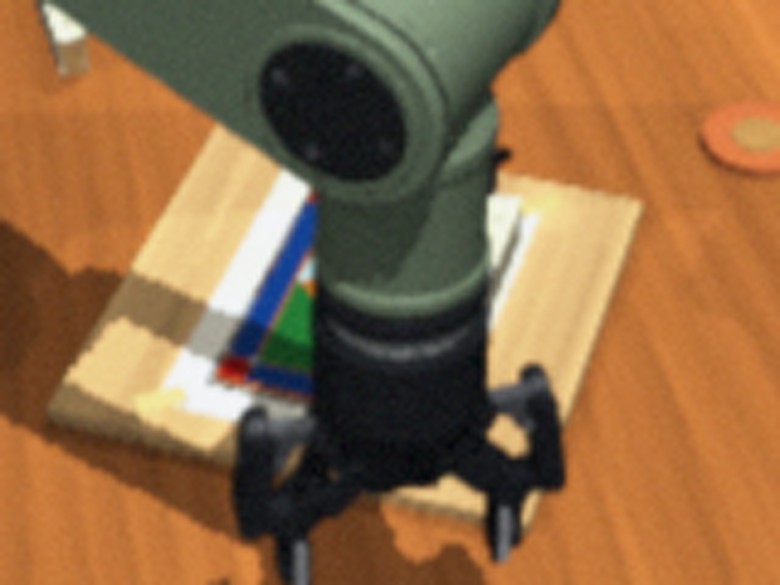

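View pics/top_r1.png

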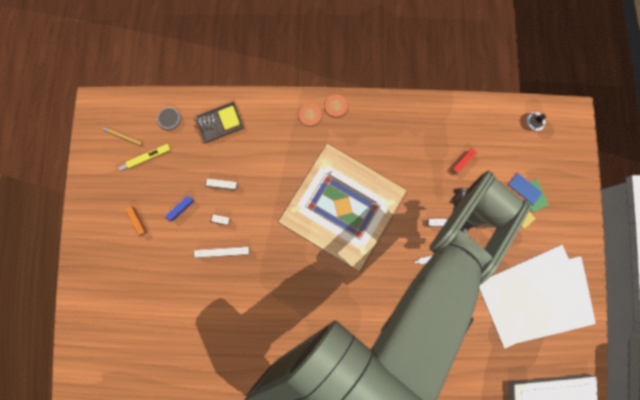

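The first batten stands along the long side at about top (352,184), and the panel hasn't moved. The gripper is above the right short batten. Descending.

Call:
{"name": "carry_out", "arguments": {"commands": [[0, 0, 0, 0, 0, -3, 0], [0, 0, 0, 0, 0, -6, 0], [0, 0, 0, 0, 0, -9, 0], [0, 0, 0, 0, 0, -9.9, 0], [0, 0, 0, 0, 0, -9.9, 0]]}}

```text
time_s: 8.48
tcp_pos: [0.528, -0.3209, 0.0071]
eef_rot: [1.0, 0.002, -0.003, -0.003]
force: [-0.2, 0.9, -1.4]
finger_gap: 0.0855
```

Call:
{"name": "carry_out", "arguments": {"commands": [[0, 0, 0, 0, 0, 0, 0], [0, 0, 0, 0, 0, 0, 0], [0, 0, 0, 0, 0, 0, 0]]}}

```text
time_s: 8.73
tcp_pos: [0.5319, -0.3257, 0.0134]
eef_rot: [1.0, 0.001, 0.002, 0.002]
force: [-0.0, -0.1, -0.5]
finger_gap: 0.0854
```

```bash
python3 go.py 0.5295,-0.3243,0.010,0.1
```

```text
t 8.73 tcp [ 0.5319 -0.3257  0.0134] yaw 0.12 toolz [ 0.0037 -0.0031 -1.    ] F [-0.  -0.1 -0.5] gap 0.0854 q6 -0.69
need turn [ 0.18  0.21 -0.02] shift cm [-0.24  0.14 -0.34]
```

Call:
{"name": "carry_out", "arguments": {"commands": [[0, 0, 0, 0, 0, 0, 0.4], [0, 0, 0, 0, 0, 0, 1], [0, 0, 0, 0, 0, 0, 1], [0, 0, 0, 0, 0, 0, 1], [0, 0, 0, 0, 0, 0, 1]]}}

```text
time_s: 9.15
tcp_pos: [0.53, -0.3247, 0.011]
eef_rot: [1.0, 0.001, 0.0, 0.0]
force: [-0.0, 0.7, -0.1]
finger_gap: 0.0258
```

Call:
{"name": "carry_out", "arguments": {"commands": [[0, 0, 0, 0, 0, 0, 1], [0, 0, 0, 0, 0, 0, 1], [0, 0, 0, 0, 0, 0, 1], [0, 0, 0, 0, 0, 0, 1], [0, 0, 0, 0, 0, 0, 1]]}}

```text
time_s: 9.57
tcp_pos: [0.5302, -0.3248, 0.011]
eef_rot: [1.0, 0.001, 0.0, 0.0]
force: [1.0, -0.4, 1.9]
finger_gap: 0.0194
```

```bash
python3 go.py 0.5201,-0.1164,0.12,60.2
```

```text
t 9.57 tcp [ 0.5302 -0.3248  0.011 ] yaw 0.09 toolz [ 4.e-04 -4.e-04 -1.e+00] F [ 1.  -0.4  1.9] gap 0.0194 q6 -0.69
need turn [1.000e-02 3.000e-02 6.011e+01] shift cm [-1.01 20.84 10.9 ]
```

Call:
{"name": "carry_out", "arguments": {"commands": [[0, 0, 0, 0, 0, 3, 1], [0, 0, 0, 0, 0, 6, 1], [0, 0, 0, 0, 0, 9, 1], [0, 0, 0, 0, 0, 9, 1], [0, 0, 0, 0, 0, 9, 1]]}}

```text
time_s: 9.98
tcp_pos: [0.5314, -0.3257, 0.1032]
eef_rot: [1.0, 0.001, 0.002, 0.002]
force: [-0.3, 0.6, -0.6]
finger_gap: 0.0193
```

Call:
{"name": "carry_out", "arguments": {"commands": [[0, 0, 6, -0.1, 2, 0, 1], [0, 0, 12, -0.2, 4, 0, 1], [0, 0, 18, -0.3, 6, 0, 1], [0, 0, 24, -0.4, 8, 0, 1], [0, 0, 30, -0.5, 10.5, 0, 1]]}}

```text
time_s: 10.4
tcp_pos: [0.5233, -0.2184, 0.0985]
eef_rot: [0.965, 0.262, -0.001, -0.001]
force: [-0.2, 0.0, -0.2]
finger_gap: 0.0192
```

Call:
{"name": "carry_out", "arguments": {"commands": [[0, 0, 6, -0.1, 2, 0, 1], [0, 0, 12, -0.2, 4, 0, 1], [0, 0, 18, -0.3, 6, 0, 1], [0, 0, 24, -0.4, 8, 0, 1], [0, 0, 30.1, -0.5, 10.3, 0, 1]]}}

```text
time_s: 10.82
tcp_pos: [0.5181, -0.1153, 0.0986]
eef_rot: [0.864, 0.503, -0.001, -0.002]
force: [0.6, -0.2, -0.0]
finger_gap: 0.0189
```

Call:
{"name": "carry_out", "arguments": {"commands": [[0, 0, 0, 0, 0, -1, 1], [0, 0, 0, 0, 0, -2, 1], [0, 0, 0, 0, 0, -2, 1], [0, 0, 0, 0, 0, -2, 1], [0, 0, 0, 0, 0, -2, 1]]}}

```text
time_s: 11.23
tcp_pos: [0.5197, -0.1173, 0.0801]
eef_rot: [0.866, 0.501, -0.0, -0.0]
force: [0.6, -0.3, 0.2]
finger_gap: 0.0191
```

```bash
python3 go.py 0.5201,-0.1164,0.0230,60.2
```

```text
t 11.23 tcp [ 0.5197 -0.1173  0.0801] yaw 60.1 toolz [-1.1e-03  3.0e-04 -1.0e+00] F [ 0.6 -0.3  0.2] gap 0.0191 q6 -1.43
need turn [-0.01 -0.06  0.1 ] shift cm [ 0.04  0.09 -5.71]
```

Call:
{"name": "carry_out", "arguments": {"commands": [[0, 0, 0.1, 0, 0, -1.5, 1], [0, 0, 0.1, 0, 0, -3, 1], [0, 0, 0.1, 0, 0, -4.4, 1], [0, 0, 0.1, 0, 0, -4.4, 1], [0, 0, 0.1, 0, 0, -4.4, 1]]}}

```text
time_s: 11.65
tcp_pos: [0.5195, -0.117, 0.0364]
eef_rot: [0.865, 0.502, -0.0, -0.001]
force: [0.1, -0.1, -0.1]
finger_gap: 0.0193
```

Call:
{"name": "carry_out", "arguments": {"commands": [[0, 0, 0, 0, 0, -0.4, 1], [0, 0, 0, 0, 0, -0.8, 1], [0, 0, 0, 0, 0, -0.8, 1], [0, 0, 0, 0, 0, -0.8, 1], [0, 0, 0, 0, 0, -0.8, 1]]}}

```text
time_s: 12.07
tcp_pos: [0.5203, -0.1167, 0.0292]
eef_rot: [0.865, 0.502, 0.0, 0.0]
force: [0.1, 0.3, 0.2]
finger_gap: 0.0192
```

Call:
{"name": "carry_out", "arguments": {"commands": [[0, 0, 0, 0, 0, 0, 1], [0, 0, 0, 0, 0, 0, 1]]}}

```text
time_s: 12.23
tcp_pos: [0.5202, -0.1166, 0.0291]
eef_rot: [0.865, 0.502, 0.0, 0.0]
force: [0.1, -0.2, -0.3]
finger_gap: 0.0194
```

```bash
python3 go.py 0.5201,-0.1164,0.0230,60.2; python3 pic.py p2 side 260,170,420,290
```

```text
t 12.23 tcp [ 0.5202 -0.1166  0.0291] yaw 60.3 toolz [ 5.e-04 -2.e-04 -1.e+00] F [ 0.1 -0.2 -0.3] gap 0.0194 q6 -1.44
need turn [ 0.01  0.03 -0.1 ] shift cm [-0.01  0.02 -0.61]
```

View pics/side_p2.png

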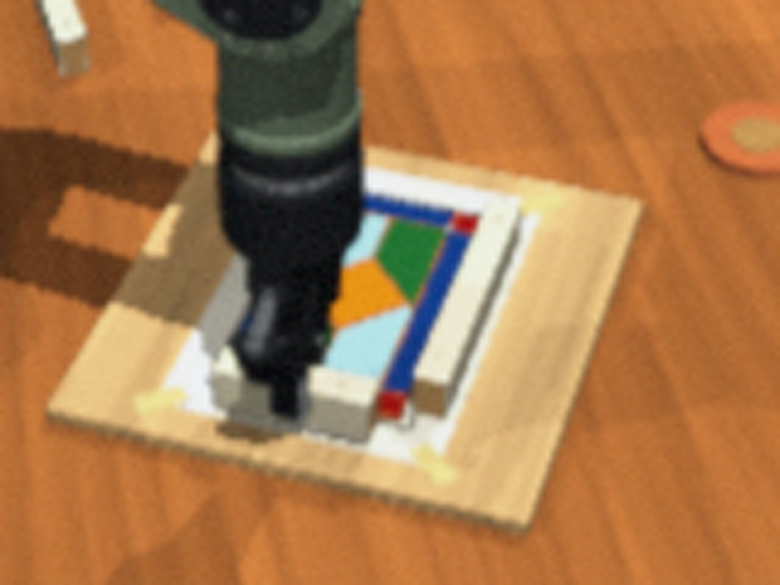

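The short batten hovers 6 mm above the near short side, centred. The long batten lies parallel at the right, with the panel unmoved. Setting down.

Call:
{"name": "carry_out", "arguments": {"commands": [[0, 0, 0, 0, 0, -0.3, 1], [0, 0, 0, 0, 0, -0.5, 1], [0, 0, 0, 0, 0, -0.6, 1], [0, 0, 0, 0, 0, -0.6, 1], [0, 0, 0, 0, 0, -0.6, 1]]}}

```text
time_s: 12.75
tcp_pos: [0.5199, -0.1165, 0.023]
eef_rot: [0.865, 0.502, -0.0, -0.0]
force: [-2.0, 0.6, 3.1]
finger_gap: 0.0192
```

Call:
{"name": "carry_out", "arguments": {"commands": [[0, 0, 0, 0, 0, 0, 0.65], [0, 0, 0, 0, 0, 0, 0.65], [0, 0, 0, 0, 0, 0, 0.65], [0, 0, 0, 0, 0, 0, 0.65]]}}

```text
time_s: 13.08
tcp_pos: [0.5199, -0.1165, 0.0225]
eef_rot: [0.865, 0.502, -0.0, -0.0]
force: [0.2, 1.2, 0.8]
finger_gap: 0.0297
```

Call:
{"name": "carry_out", "arguments": {"commands": [[0, 0, 0, 0, 0, 1.5, 0.65], [0, 0, 0, 0, 0, 4, 0.65], [0, 0, 0, 0, 0, 7, 0.5], [0, 0, 0, 0, 0, 9, 0], [0, 0, 0, 0, 0, 9, 0]]}}

```text
time_s: 13.5
tcp_pos: [0.5238, -0.1181, 0.1179]
eef_rot: [0.865, 0.502, 0.003, 0.004]
force: [0.8, -2.1, 1.0]
finger_gap: 0.065
```

```bash
python3 go.py 0.6325,0.3372,0.11,-6.2
```

```text
t 13.5 tcp [ 0.5238 -0.1181  0.1179] yaw 60.3 toolz [ 0.0096 -0.0039 -0.9999] F [ 0.8 -2.1  1. ] gap 0.065 q6 -1.44
need turn [  0.51   0.36 -66.5 ] shift cm [10.87 45.53 -0.79]
```

Call:
{"name": "carry_out", "arguments": {"commands": [[0, 0, -5.5, 0.9, 3.8, 0, 0], [0, 0, -11, 1.9, 7.6, 0, 0], [0, 0, -16.5, 2.8, 11.4, 0, 0], [0, 0, -22, 3.7, 15.2, 0, 0], [0, 0, -27.5, 4.7, 19, 0, 0]]}}

```text
time_s: 13.92
tcp_pos: [0.5664, 0.0751, 0.1117]
eef_rot: [0.96, 0.28, -0.001, -0.0]
force: [0.7, 0.0, -0.2]
finger_gap: 0.0852
```

Call:
{"name": "carry_out", "arguments": {"commands": [[0, 0, -5.5, 0.9, 3.8, 0, 0], [0, 0, -11, 1.9, 7.6, 0, 0], [0, 0, -16.5, 2.8, 11.4, 0, 0], [0, 0, -22, 3.7, 15.2, 0, 0], [0, 0, -27.5, 4.7, 19, 0, 0]]}}

```text
time_s: 14.33
tcp_pos: [0.6132, 0.2652, 0.1113]
eef_rot: [0.999, 0.044, -0.001, 0.0]
force: [1.1, -0.5, 0.5]
finger_gap: 0.0853
```

Call:
{"name": "carry_out", "arguments": {"commands": [[0, 0, -5.5, 0.9, 3.8, 0, 0], [0, 0, -11.5, 1.8, 7.4, 0, 0], [0, 0, -11.5, 1.8, 7.4, 0, 0], [0, 0, -11.5, 1.8, 7.4, 0, 0], [0, 0, -11.5, 1.8, 7.4, 0, 0]]}}

```text
time_s: 14.75
tcp_pos: [0.6311, 0.3368, 0.1111]
eef_rot: [0.999, -0.054, -0.001, 0.001]
force: [0.3, -0.7, 0.3]
finger_gap: 0.0853
```

```bash
python3 go.py 0.6325,0.3372,0.01,-6.2
```

```text
t 14.75 tcp [0.6311 0.3368 0.1111] yaw -6.13 toolz [-0.0023 -0.0016 -1.    ] F [ 0.3 -0.7  0.3] gap 0.0853 q6 0.48
need turn [ 0.09 -0.13 -0.07] shift cm [  0.14   0.04 -10.11]
```

Call:
{"name": "carry_out", "arguments": {"commands": [[0, 0, 0, 0.1, 0, -3, 0], [0, 0, 0, 0.1, 0, -6, 0], [0, 0, 0, 0.1, 0, -9, 0], [0, 0, 0, 0.1, 0, -10, 0], [0, 0, 0, 0.1, 0, -10, 0]]}}

```text
time_s: 15.17
tcp_pos: [0.6293, 0.3342, 0.0079]
eef_rot: [0.998, -0.055, -0.004, 0.002]
force: [-0.6, 0.3, 0.0]
finger_gap: 0.0852
```

Call:
{"name": "carry_out", "arguments": {"commands": [[0, 0, 0, 0, 0, 0, 0], [0, 0, 0, 0, 0, 0, 0], [0, 0, 0, 0, 0, 0, 0.4], [0, 0, 0, 0, 0, 0, 0.4], [0, 0, 0, 0, 0, 0, 1]]}}

```text
time_s: 15.58
tcp_pos: [0.6341, 0.3379, 0.0148]
eef_rot: [0.999, -0.054, 0.001, -0.001]
force: [-0.2, 0.3, -0.8]
finger_gap: 0.0513
```

Call:
{"name": "carry_out", "arguments": {"commands": [[0, 0, 0, 0, 0, 0, 1], [0, 0, 0, 0, 0, 0, 1], [0, 0, 0, 0, 0, 0, 1], [0, 0, 0, 0, 0, 0, 1], [0, 0, 0, 0, 0, 0, 1]]}}

```text
time_s: 16.0
tcp_pos: [0.6334, 0.3376, 0.0133]
eef_rot: [0.999, -0.054, 0.0, -0.0]
force: [-0.2, 0.4, 2.7]
finger_gap: 0.0192
```

```bash
python3 go.py 0.6249,0.0668,0.11,60.2; python3 pic.py g2
```

```text
t 16.0 tcp [0.6334 0.3376 0.0133] yaw -6.2 toolz [ 1.e-03  4.e-04 -1.e+00] F [-0.2  0.4  2.7] gap 0.0192 q6 0.48
need turn [-5.00e-02  4.00e-02  6.64e+01] shift cm [ -0.85 -27.08   9.67]
```

View pics/side_g2.png

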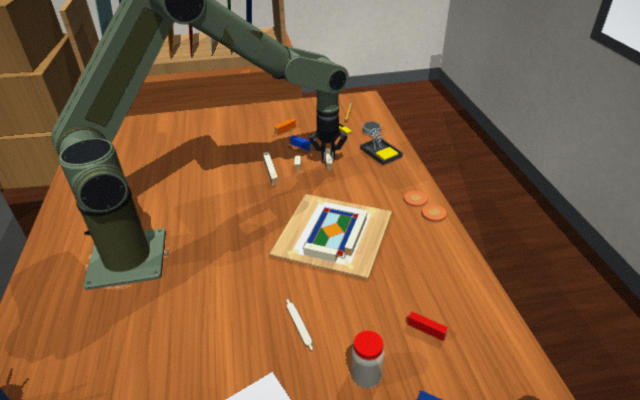

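The gripper holds the far short batten (328,157). The first two battens lie along the right and near sides; jar, fid and offcut are unmoved. Measuring the placed ones.

```bash
cat > chk.py <<'E'
import sys
from h import *
for n in ("top","side"):
    s=dict(np.load(f"{n}_{sys.argv[1]}.npz")); im=s["pixels"]; C=cloud(s)
    u,v=proj(s,[[0.5725,-0.0248,0.017]])[0].astype(int)
    hsv=cv2.cvtColor(im,cv2.COLOR_RGB2HSV); H,S,V=[hsv[...,i].astype(int) for i in range(3)]
    w=np.zeros(H.shape,bool); w[v-65:v+65,u-65:u+65]=1
    red=((H<6)|(H>172))&(S>110)&w
    k,lab,st,ce=cv2.connectedComponentsWithStats(red.astype(np.uint8)); g=[j for j in range(1,k) if st[j,4]>5]
    R=rays(s,ce[g],0.017); print(n,"red",len(g),(R[:,:2]*1000).round(1).tolist(),"ctr",R.mean(0).round(4))
    m=(C[...,2]>0.030)&(C[...,2]<0.055)&(S<80)&(V>110)&w
    m=cv2.morphologyEx(m.astype(np.uint8),cv2.MORPH_OPEN,np.ones((2,2)))
    k,lab,st,ce=cv2.connectedComponentsWithStats(m,connectivity=4)
    c=np.array([.5725,-.0248]); a=np.radians(60.2); U=np.array([np.cos(a),np.sin(a)]); W=np.array([np.sin(a),-np.cos(a)])
    for i in range(1,k):
        if st[i,4]<40: continue
        ys,xs=np.nonzero(lab==i); P=rays(s,np.c_[xs,ys],0.042); r=rect(P); d=r[:2]/1000-c
        print("  batten",r,"z",np.median(C[lab==i][:,2]).round(3),"panel frame x,y mm",(d@W*1000).round(1),(d@U*1000).round(1))
E
python3 chk.py g2
```

```text
top red 4 [[654.0, 20.9], [573.7, 67.0], [573.2, -118.9], [493.5, -73.8]] ctr [ 0.5736 -0.0262  0.017 ]
  batten [630.6 -63.1 160.3  22.4  60.2] z 0.042 panel frame x,y mm 69.5 -4.4
  batten [ 518.3 -119.8   90.8   20.4  -29.4] z 0.041 panel frame x,y mm 0.2 -109.4
side red 3 [[572.0, 69.2], [650.4, 24.5], [573.0, -117.7]] ctr [ 0.5985 -0.008   0.017 ]
  batten [435.5 247.6  45.7  18.6 -85.5] z 0.032 panel frame x,y mm -254.3 168.3
  batten [633.9 -64.  163.1  23.3  60.1] z 0.043 panel frame x,y mm 72.8 -3.5
  batten [ 518.5 -125.1   92.    33.1  -29.5] z 0.041 panel frame x,y mm 3.0 -113.9
```

Call:
{"name": "carry_out", "arguments": {"commands": [[0, 0, 0, 0, 0, 3, 1], [0, 0, 0, 0, 0, 6, 1], [0, 0, 0, 0, 0, 9, 1], [0, 0, 0, 0, 0, 9, 1], [0, 0, 0, 0, 0, 9, 1]]}}

```text
time_s: 16.52
tcp_pos: [0.6348, 0.3381, 0.1058]
eef_rot: [0.999, -0.054, 0.003, -0.001]
force: [-0.7, 0.2, -0.6]
finger_gap: 0.019
```

Call:
{"name": "carry_out", "arguments": {"commands": [[0, 0, 6, -0.1, -2.4, 0, 1], [0, 0, 12, -0.2, -4.8, 0, 1], [0, 0, 18, -0.3, -7.2, 0, 1], [0, 0, 24, -0.4, -9.6, 0, 1], [0, 0, 30, -0.4, -12, 0, 1]]}}

```text
time_s: 16.93
tcp_pos: [0.6266, 0.2161, 0.0998]
eef_rot: [0.978, 0.209, -0.003, 0.0]
force: [0.6, -0.0, -0.1]
finger_gap: 0.019
```

Call:
{"name": "carry_out", "arguments": {"commands": [[0, 0, 6, -0.1, -2.4, 0, 1], [0, 0, 12, -0.2, -4.8, 0, 1], [0, 0, 18, -0.3, -7.2, 0, 1], [0, 0, 24, -0.4, -9.6, 0, 1], [0, 0, 30, -0.4, -12, 0, 1]]}}

```text
time_s: 17.35
tcp_pos: [0.6226, 0.0963, 0.1]
eef_rot: [0.891, 0.455, -0.002, -0.001]
force: [0.6, -0.2, -1.2]
finger_gap: 0.0195
```

Call:
{"name": "carry_out", "arguments": {"commands": [[0, 0, 6, 0, -1.5, 0, 1], [0, 0, 6.4, 0, -3, -1, 1], [0, 0, 6.4, 0, -3, -2, 1], [0, 0, 6.4, 0, -3, -2, 1], [0, 0, 6.4, 0, -3, -2, 1]]}}

```text
time_s: 17.77
tcp_pos: [0.6228, 0.0681, 0.0801]
eef_rot: [0.865, 0.501, -0.002, -0.002]
force: [-0.2, -0.0, -0.7]
finger_gap: 0.0193
```

```bash
python3 go.py 0.6249,0.0668,0.0255,60.2
```

```text
t 17.77 tcp [0.6228 0.0681 0.0801] yaw 60.17 toolz [-5.5e-03  7.0e-04 -1.0e+00] F [-0.2 -0.  -0.7] gap 0.0193 q6 -1.08
need turn [-0.04 -0.32  0.03] shift cm [ 0.21 -0.13 -5.46]
```

Call:
{"name": "carry_out", "arguments": {"commands": [[0, 0, 0, 0, 0, -1.5, 1], [0, 0, 0, 0, 0, -3, 1], [0, 0, 0, 0, 0, -4.2, 1], [0, 0, 0, 0, 0, -4.5, 1], [0, 0, 0, 0, 0, -4.5, 1]]}}

```text
time_s: 18.18
tcp_pos: [0.6235, 0.0683, 0.0361]
eef_rot: [0.865, 0.502, -0.001, -0.001]
force: [-0.1, 0.6, 0.1]
finger_gap: 0.0188
```

Call:
{"name": "carry_out", "arguments": {"commands": [[0, 0, 0, 0, 0, 0, 1], [0, 0, 0, 0, 0, 0, 1], [0, 0, 0, 0, 0, 0, 1], [0, 0, 0, 0, 0, 0, 1], [0, 0, 0, 0, 0, 0, 1]]}}

```text
time_s: 18.6
tcp_pos: [0.6255, 0.0674, 0.0385]
eef_rot: [0.865, 0.501, 0.001, 0.0]
force: [0.1, 0.3, -0.4]
finger_gap: 0.019
```

```bash
python3 go.py 0.6249,0.0668,0.0255,60.2;python3 pic.py p3 side 260,170,420,290
```

```text
t 18.6 tcp [0.6255 0.0674 0.0385] yaw 60.19 toolz [ 0.0012 -0.     -1.    ] F [ 0.1  0.3 -0.4] gap 0.019 q6 -1.08
need turn [0.   0.07 0.01] shift cm [-0.06 -0.06 -1.3 ]
```

View pics/side_p3.png

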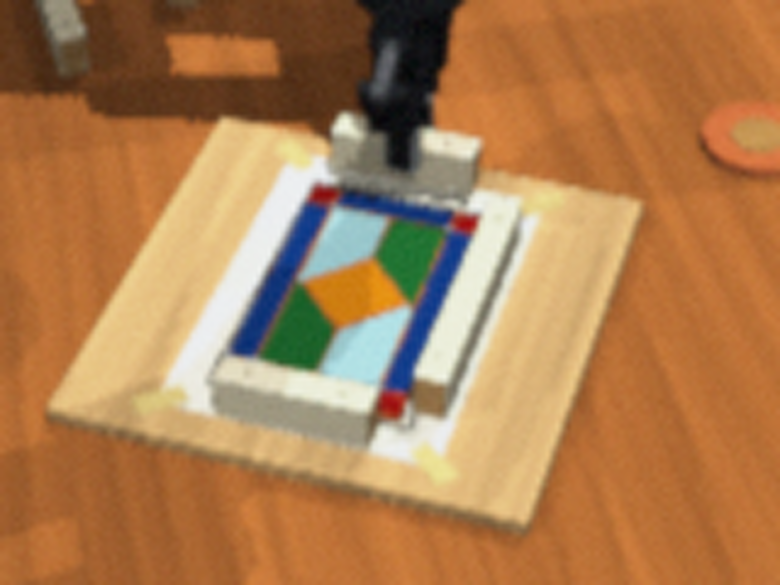

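The third batten hovers 13 mm above the far short side, centred between the red corners; the others are still in place. Lowering.

Call:
{"name": "carry_out", "arguments": {"commands": [[0, 0, 0, 0, -0.1, -0.4, 1], [0, 0, 0, 0, -0.1, -0.8, 1], [0, 0, 0, 0, -0.1, -1.1, 1], [0, 0, 0, 0, -0.1, -1.2, 1], [0, 0, 0, 0, -0.1, -1.3, 1]]}}

```text
time_s: 19.12
tcp_pos: [0.6245, 0.0663, 0.0252]
eef_rot: [0.865, 0.501, -0.001, -0.0]
force: [-5.2, -0.4, 10.5]
finger_gap: 0.0191
```

Call:
{"name": "carry_out", "arguments": {"commands": [[0, 0, 0, 0, 0, 0, 1], [0, 0, 0, 0, 0, 0, 1]]}}

```text
time_s: 19.28
tcp_pos: [0.6248, 0.0664, 0.0252]
eef_rot: [0.865, 0.501, -0.0, -0.0]
force: [-3.1, -0.1, 5.9]
finger_gap: 0.0195
```

```bash
python3 go.py 0.6249,0.0668,0.0253,60.2
```

```text
t 19.28 tcp [0.6248 0.0664 0.0252] yaw 60.2 toolz [-7.e-04 -1.e-04 -1.e+00] F [-3.1 -0.1  5.9] gap 0.0195 q6 -1.08
need turn [ 0.   -0.04  0.  ] shift cm [0.01 0.04 0.01]
```

Seated (about 6 N upward contact). Release and go for the last long batten.

Call:
{"name": "carry_out", "arguments": {"commands": [[0, 0, 0, 0, 0, 0, 0.65], [0, 0, 0, 0, 0, 0, 0.65], [0, 0, 0, 0, 0, 0, 0.65], [0, 0, 0, 0, 0, 0, 0.65]]}}

```text
time_s: 19.62
tcp_pos: [0.6249, 0.0664, 0.0244]
eef_rot: [0.865, 0.501, -0.0, -0.0]
force: [0.1, -0.1, 0.2]
finger_gap: 0.0298
```

Call:
{"name": "carry_out", "arguments": {"commands": [[0, 0, 0, 0, 0, 1.5, 0.65], [0, 0, 0, 0, 0, 4, 0.65], [0, 0, 0, 0, 0, 7, 0.5], [0, 0, 0, 0, 0, 9, 0], [0, 0, 0, 0, 0, 9, 0]]}}

```text
time_s: 20.03
tcp_pos: [0.6292, 0.0664, 0.1208]
eef_rot: [0.865, 0.501, 0.005, 0.003]
force: [1.1, 0.5, 0.3]
finger_gap: 0.065
```

Call:
{"name": "carry_out", "arguments": {"commands": [[0, 0, -6, -2.5, 3.2, 0, 0], [0, 0, -12, -5, 6.4, 0, 0], [0, 0, -18, -7.5, 9.6, 0, 0], [0, 0, -24, -10, 12.8, 0, 0], [0, 0, -30, -12.5, 16, 0, 0]]}}

```text
time_s: 20.45
tcp_pos: [0.4982, 0.2273, 0.1139]
eef_rot: [0.966, 0.258, -0.001, -0.0]
force: [0.6, -0.0, 0.5]
finger_gap: 0.0855
```

```bash
python3 go.py 0.4295,0.3273,0.11,5.4
```

```text
t 20.45 tcp [0.4982 0.2273 0.1139] yaw 29.85 toolz [-1.1e-03 -2.0e-04 -1.0e+00] F [ 0.6 -0.   0.5] gap 0.0855 q6 -0.25
need turn [ -0.    -0.06 -24.45] shift cm [-6.87 10.   -0.39]
```

Call:
{"name": "carry_out", "arguments": {"commands": [[0, 0, -6, -2.4, 3.2, 0, 0], [0, 0, -12, -4.8, 6.4, 0, 0], [0, 0, -18, -7, 10, 0, 0], [0, 0, -24.6, -7, 10, 0, 0], [0, 0, -24.6, -7, 10, 0, 0]]}}

```text
time_s: 20.87
tcp_pos: [0.4279, 0.3281, 0.114]
eef_rot: [0.999, 0.05, -0.001, 0.0]
force: [0.8, -0.3, 0.4]
finger_gap: 0.0853
```

Call:
{"name": "carry_out", "arguments": {"commands": [[0, 0, 0, 0, 0, 0, 0], [0, 0, 0, 0, 0, 0, 0]]}}

```text
time_s: 21.03
tcp_pos: [0.4304, 0.3256, 0.1143]
eef_rot: [0.999, 0.049, -0.0, 0.0]
force: [0.1, -0.9, 0.4]
finger_gap: 0.0853
```

```bash
python3 go.py 0.4295,0.3273,0.011,5.4; python3 pic.py m3; python3 chk.py m3
```

```text
t 21.03 tcp [0.4304 0.3256 0.1143] yaw 5.67 toolz [-3.e-04 -6.e-04 -1.e+00] F [ 0.1 -0.9  0.4] gap 0.0853 q6 0.39
need turn [ 0.04 -0.02 -0.27] shift cm [ -0.09   0.17 -10.33]
top red 4 [[653.9, 21.3], [573.7, 67.0], [573.2, -118.9], [493.5, -73.8]] ctr [ 0.5736 -0.0261  0.017 ]
  batten [630.2 -62.9 160.3  23.4  60.1] z 0.042 panel frame x,y mm 69.0 -4.4
  batten [622.2  63.   91.3  20.7 -29.4] z 0.041 panel frame x,y mm -0.5 100.9
  batten [ 518.6 -120.    91.5   20.4  -29.4] z 0.042 panel frame x,y mm 0.5 -109.4
side red 3 [[572.0, 69.2], [650.8, 24.8], [573.6, -117.4]] ctr [ 0.5988 -0.0078  0.017 ]
  batten [433.5 266.2  67.2  19.7 -85.4] z 0.031 panel frame x,y mm -265.2 183.4
  batten [621.8  56.2  91.9  35.3 -30.1] z 0.041 panel frame x,y mm 2.5 94.8
  batten [633.4 -64.4 164.3  23.6  60.5] z 0.043 panel frame x,y mm 72.5 -4.1
  batten [ 518.3 -125.5   92.    33.9  -29.6] z 0.041 panel frame x,y mm 3.0 -114.3
```

View pics/side_m3.png

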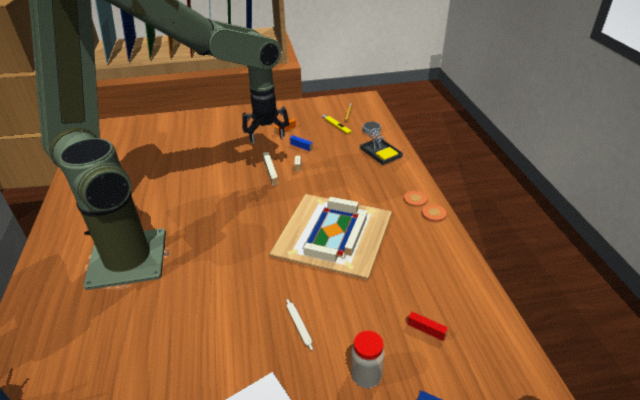

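Three battens are in place, and the panel corners read the same as at the start to about 0.5 mm. The gaps show the panel sits about 3 mm further along +y and +x than my arm-frame estimate, so I'll correct the last target to (0.515, 0.011). Picking up the last long batten.

Call:
{"name": "carry_out", "arguments": {"commands": [[0, 0, -0.3, 0, 0.1, -3, 0], [0, 0, -0.3, 0, 0.1, -6, 0], [0, 0, -0.3, 0, 0.1, -9, 0], [0, 0, -0.3, 0, 0.1, -10.3, 0], [0, 0, -0.3, 0, 0.1, -10.3, 0]]}}

```text
time_s: 21.55
tcp_pos: [0.4274, 0.3245, 0.0078]
eef_rot: [0.999, 0.045, -0.004, 0.002]
force: [0.0, -0.6, -0.9]
finger_gap: 0.0856
```

Call:
{"name": "carry_out", "arguments": {"commands": [[0, 0, 0, 0, 0, 0, 0], [0, 0, 0, 0, 0, 0, 0], [0, 0, 0, 0, 0, 0, 0.4], [0, 0, 0, 0, 0, 0, 0.4], [0, 0, 0, 0, 0, 0, 1]]}}

```text
time_s: 21.97
tcp_pos: [0.4311, 0.3279, 0.0132]
eef_rot: [0.999, 0.046, 0.001, -0.001]
force: [0.3, 0.4, -0.1]
finger_gap: 0.0517
```

Call:
{"name": "carry_out", "arguments": {"commands": [[0, 0, 0, 0, 0, 0, 1], [0, 0, 0, 0, 0, 0, 1], [0, 0, 0, 0, 0, 0, 1], [0, 0, 0, 0, 0, 0, 1], [0, 0, 0, 0, 0, 0, 1]]}}

```text
time_s: 22.38
tcp_pos: [0.4304, 0.3277, 0.0123]
eef_rot: [0.999, 0.046, 0.0, -0.0]
force: [0.6, -0.9, 3.7]
finger_gap: 0.019
```

```bash
python3 go.py 0.515,0.011,0.1,-29.8
```

```text
t 22.38 tcp [0.4304 0.3277 0.0123] yaw 5.3 toolz [ 9.e-04  5.e-04 -1.e+00] F [ 0.6 -0.9  3.7] gap 0.019 q6 0.4
need turn [-1.00e-02  6.00e-02 -3.51e+01] shift cm [  8.46 -31.67   8.77]
```

Call:
{"name": "carry_out", "arguments": {"commands": [[0, 0, 0, 0, 0, 3, 1], [0, 0, 0, 0, 0, 6, 1], [0, 0, 0, 0, 0, 9, 1], [0, 0, 0, 0, 0, 9, 1], [0, 0, 0, 0, 0, 9, 1]]}}

```text
time_s: 22.8
tcp_pos: [0.4314, 0.3282, 0.1037]
eef_rot: [0.999, 0.046, 0.002, -0.001]
force: [-0.3, -0.6, -1.1]
finger_gap: 0.0193
```

```bash
python3 go.py 0.515,0.011,0.1,-29.8
```

```text
t 22.8 tcp [0.4314 0.3282 0.1037] yaw 5.3 toolz [ 0.004   0.0021 -1.    ] F [-0.3 -0.6 -1.1] gap 0.0193 q6 0.4
need turn [ -0.05   0.26 -35.1 ] shift cm [  8.36 -31.72  -0.37]
```

Call:
{"name": "carry_out", "arguments": {"commands": [[0, 0, -4, 0.9, -3.5, 0, 1], [0, 0, -8, 1.9, -7, 0, 1], [0, 0, -12, 2.8, -10.5, 0, 1], [0, 0, -16, 3.7, -14, 0, 1], [0, 0, -20, 4.7, -17.5, 0, 1]]}}

```text
time_s: 23.22
tcp_pos: [0.4749, 0.1507, 0.0995]
eef_rot: [0.992, -0.129, -0.002, 0.001]
force: [-0.1, -0.3, -0.3]
finger_gap: 0.0193
```

Call:
{"name": "carry_out", "arguments": {"commands": [[0, 0, -4, 0.9, -3.5, 0, 1], [0, 0, -8, 1.9, -7, 0, 1], [0, 0, -12, 2.8, -10.5, 0, 1], [0, 0, -15.1, 3.7, -14.1, 0, 1], [0, 0, -15.1, 3.7, -14.1, 0, 1]]}}

```text
time_s: 23.63
tcp_pos: [0.5145, 0.0056, 0.1002]
eef_rot: [0.965, -0.261, -0.0, 0.001]
force: [1.5, 0.2, 0.5]
finger_gap: 0.0191
```

Call:
{"name": "carry_out", "arguments": {"commands": [[0, 0, 0, 0, 0, -1, 1], [0, 0, 0, 0, 0, -2, 1], [0, 0, 0, 0, 0, -3, 1], [0, 0, 0, 0, 0, -3, 1], [0, 0, 0, 0, 0, -3, 1]]}}

```text
time_s: 24.05
tcp_pos: [0.512, 0.013, 0.0698]
eef_rot: [0.967, -0.256, -0.002, 0.0]
force: [0.1, 0.8, -0.2]
finger_gap: 0.0192
```

```bash
python3 go.py 0.515,0.011,0.0245,-29.8
```

```text
t 24.05 tcp [0.512  0.013  0.0698] yaw -29.68 toolz [-4.4e-03  8.0e-04 -1.0e+00] F [ 0.1  0.8 -0.2] gap 0.0192 q6 0.37
need turn [-0.04 -0.25 -0.12] shift cm [ 0.3  -0.2  -4.53]
```

Call:
{"name": "carry_out", "arguments": {"commands": [[0, 0, -0.1, 0.2, -0.1, -1.2, 1], [0, 0, -0.1, 0.2, -0.1, -2.4, 1], [0, 0, -0.1, 0.2, -0.1, -3.4, 1], [0, 0, -0.1, 0.2, -0.1, -3.4, 1], [0, 0, -0.1, 0.2, -0.1, -3.4, 1]]}}

```text
time_s: 24.47
tcp_pos: [0.5148, 0.0107, 0.0365]
eef_rot: [0.966, -0.258, -0.001, 0.0]
force: [0.1, -0.0, -0.0]
finger_gap: 0.0191
```

Call:
{"name": "carry_out", "arguments": {"commands": [[0, 0, 0, 0, 0, 0, 1], [0, 0, 0, 0, 0, 0, 1], [0, 0, 0, 0, 0, 0, 1], [0, 0, 0, 0, 0, 0, 1], [0, 0, 0, 0, 0, 0, 1]]}}

```text
time_s: 24.88
tcp_pos: [0.5164, 0.0103, 0.0382]
eef_rot: [0.966, -0.258, 0.0, -0.0]
force: [-0.5, 1.1, -0.3]
finger_gap: 0.0188
```

```bash
python3 go.py 0.515,0.011,0.0245,-29.8;python3 pic.py p4 side 260,170,420,290
```

```text
t 24.88 tcp [0.5164 0.0103 0.0382] yaw -29.91 toolz [ 1.e-03 -1.e-04 -1.e+00] F [-0.5  1.1 -0.3] gap 0.0188 q6 0.37
need turn [0.01 0.06 0.11] shift cm [-0.14  0.07 -1.37]
```

View pics/side_p4.png

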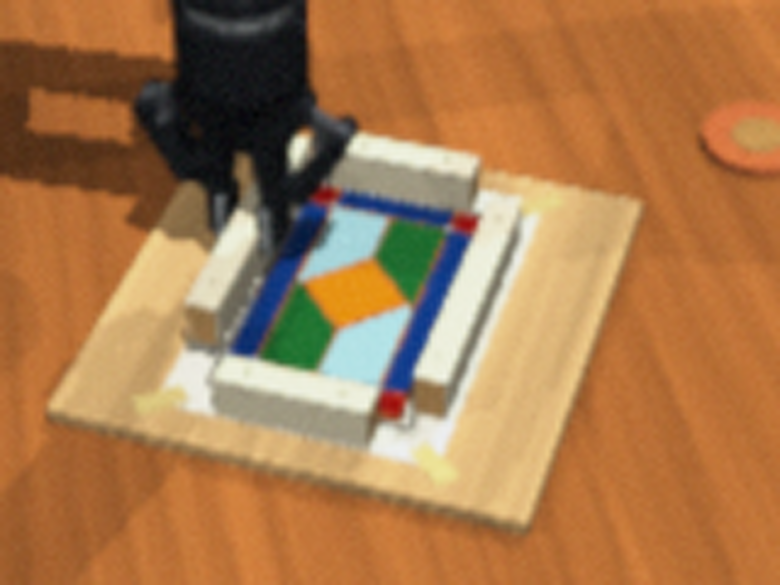

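The last batten hovers about 14 mm above the left long side, clear of the short battens. Lowering.

Call:
{"name": "carry_out", "arguments": {"commands": [[0, 0, 0, -0.1, 0.1, -0.4, 1], [0, 0, 0, -0.1, 0.1, -0.8, 1], [0, 0, 0, -0.1, 0.1, -1.1, 1], [0, 0, 0, -0.1, 0.1, -1.3, 1], [0, 0, 0, -0.1, 0.1, -1.3, 1]]}}

```text
time_s: 25.4
tcp_pos: [0.5147, 0.0115, 0.0245]
eef_rot: [0.966, -0.258, -0.0, 0.0]
force: [-0.3, -1.1, -0.9]
finger_gap: 0.0193
```

Call:
{"name": "carry_out", "arguments": {"commands": [[0, 0, 0, 0, 0, 0, 1], [0, 0, 0, 0, 0, 0, 1], [0, 0, 0, 0, 0, 0, 1]]}}

```text
time_s: 25.65
tcp_pos: [0.5149, 0.0114, 0.0246]
eef_rot: [0.966, -0.258, -0.0, 0.0]
force: [-0.9, -0.5, -1.1]
finger_gap: 0.019
```

```bash
python3 go.py 0.515,0.011,0.0245,-29.8
```

```text
t 25.65 tcp [0.5149 0.0114 0.0246] yaw -29.91 toolz [-2.e-04  0.e+00 -1.e+00] F [-0.9 -0.5 -1.1] gap 0.019 q6 0.38
need turn [-0.   -0.01  0.11] shift cm [ 0.01 -0.04 -0.01]
```

Almost touching; release, lift and retreat for a clear look.

Call:
{"name": "carry_out", "arguments": {"commands": [[0, 0, 0, 0, 0, -0.1, 1], [0, 0, 0, 0, 0, -0.1, 0.65], [0, 0, 0, 0, 0, -0.1, 0.65], [0, 0, 0, 0, 0, -0.1, 0.65], [0, 0, 0, 0, 0, -0.1, 0.65]]}}

```text
time_s: 26.07
tcp_pos: [0.515, 0.0114, 0.0237]
eef_rot: [0.966, -0.258, 0.0, -0.0]
force: [0.1, 0.3, 0.6]
finger_gap: 0.03
```

Call:
{"name": "carry_out", "arguments": {"commands": [[0, 0, 0, 0, 0, 1.5, 0.65], [0, 0, 0, 0, 0, 4, 0.65], [0, 0, 0, 0, 0, 7, 0.65], [0, 0, 0, 0, 0, 10, 0.65], [0, 0, 0, 0, 0, 12, 0.65]]}}

```text
time_s: 26.48
tcp_pos: [0.5162, 0.0113, 0.1466]
eef_rot: [0.966, -0.258, 0.002, -0.0]
force: [0.8, -0.3, 0.3]
finger_gap: 0.0299
```

Call:
{"name": "carry_out", "arguments": {"commands": [[0, 0, 0, -2, 4, 0, 0.65], [0, 0, 0, -4, 8, 0, 0.65], [0, 0, 0, -6, 12, 0, 0.65], [0, 0, 0, -8, 15, 0, 0.65], [0, 0, 0, -10, 18, 0, 0.65]]}}

```text
time_s: 26.9
tcp_pos: [0.4138, 0.1929, 0.144]
eef_rot: [0.966, -0.258, 0.0, -0.0]
force: [-0.2, 0.5, 0.2]
finger_gap: 0.0297
```

Call:
{"name": "carry_out", "arguments": {"commands": [[0, 0, 0, 0, 0, 0, 0.65], [0, 0, 0, 0, 0, 0, 0.65], [0, 0, 0, 0, 0, 0, 0.65]]}}

```text
time_s: 27.15
tcp_pos: [0.4152, 0.1914, 0.1439]
eef_rot: [0.966, -0.258, 0.0, 0.0]
force: [1.4, 0.7, -1.3]
finger_gap: 0.0298
```

```bash
python3 go.py; python3 pic.py f1 top 275,140,415,275; python3 chk.py f1
python3 - <<'E'
from h import *
s=dict(np.load("side_f1.npz")); a=s["pixels"][185:280,265:395,::-1]; cv2.imwrite("pics/side_f1b.png",cv2.resize(a,None,fx=6,fy=6,interpolation=cv2.INTER_CUBIC))
E
```

```text
t 27.15 tcp [0.4152 0.1914 0.1439] yaw -29.85 toolz [ 8.e-04 -4.e-04 -1.e+00] F [ 1.4  0.7 -1.3] gap 0.0298 q6 0.76
top red 4 [[654.0, 20.9], [574.5, 66.4], [573.2, -118.9], [493.5, -73.8]] ctr [ 0.5738 -0.0263  0.017 ]
  batten [630.5 -63.1 160.3  22.5  60.2] z 0.042 panel frame x,y mm 69.4 -4.4
  batten [622.4  62.9  90.8  21.1 -29.9] z 0.041 panel frame x,y mm -0.3 100.9
  batten [514.5   8.4 160.2  20.5  60. ] z 0.042 panel frame x,y mm -66.8 -0.0
  batten [ 518.6 -120.    91.5   20.4  -29.4] z 0.041 panel frame x,y mm 0.5 -109.4
side red 3 [[571.4, 68.8], [650.8, 24.8], [573.5, -117.0]] ctr [ 0.5986 -0.0078  0.017 ]
  batten [621.6  56.   91.6  35.2 -29. ] z 0.041 panel frame x,y mm 2.5 94.5
  batten [518.1   6.4 163.   25.5  60. ] z 0.043 panel frame x,y mm -62.7 0.0
  batten [633.8 -64.6 164.2  23.7  60.1] z 0.043 panel frame x,y mm 73.0 -4.1
  batten [ 519.1 -125.2   93.    32.6  -29.5] z 0.042 panel frame x,y mm 3.6 -113.7
```

View pics/top_f1.png

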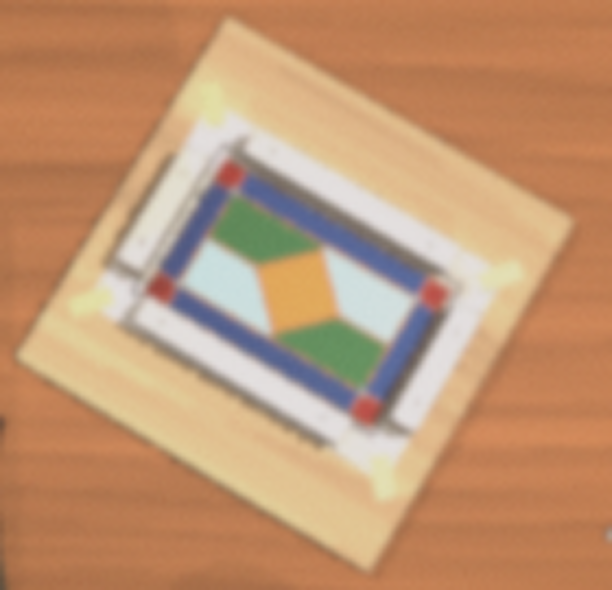

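View pics/side_f1b.png

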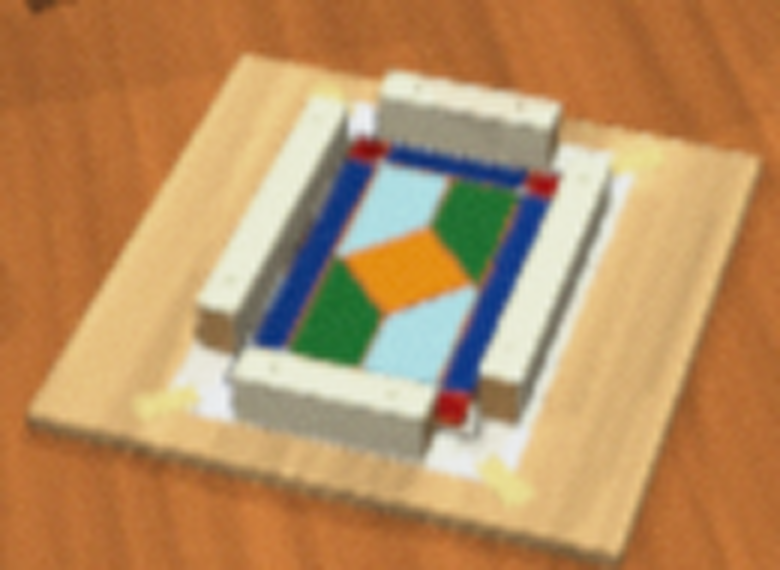

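The views show all four battens seated flat and parallel, with the panel on its pattern. Top-view centres in the panel frame:

| Batten | Position (mm) |
|---|---|
| Long, +x side | x +68 |
| Long, −x side | x −68.5 |
| Far short | y +102 |
| Near short | y −109 (limit −112) |

The near short batten is inside the limit but only by about 3 mm, so I'll regrip it and shift it about 4 mm inwards.

Call:
{"name": "carry_out", "arguments": {"commands": [[0, 0, 6.5, 0.8, -2.4, 0, 0.4], [0, 0, 13, 1.6, -4.8, 0, 0.4], [0, 0, 19.5, 2.4, -7.2, 0, 0.4], [0, 0, 26, 3.2, -9.6, 0, 0.4], [0, 0, 32.5, 4, -12, 0, 0.4]]}}

```text
time_s: 27.67
tcp_pos: [0.4559, 0.0687, 0.1439]
eef_rot: [1.0, 0.024, 0.0, 0.0]
force: [0.8, -0.5, -0.1]
finger_gap: 0.0511
```

Call:
{"name": "carry_out", "arguments": {"commands": [[0, 0, 6.5, 0.8, -2.4, 0, 0.4], [0, 0, 13, 1.6, -4.8, 0, 0.4], [0, 0, 19.5, 2.4, -7.2, 0, 0.4], [0, 0, 26, 3.2, -9.6, 0, 0.4], [0, 0, 32.5, 4, -12, 0, 0.4]]}}

```text
time_s: 28.08
tcp_pos: [0.4954, -0.0518, 0.1438]
eef_rot: [0.953, 0.303, 0.0, 0.0]
force: [0.6, 1.0, 0.0]
finger_gap: 0.0511
```

Call:
{"name": "carry_out", "arguments": {"commands": [[0, 0, 6.5, 0.8, -2.4, 0, 0.4], [0, 0, 13, 1.6, -4.8, 0, 0.4], [0, 0, 19.5, 2.5, -6.8, 0, 0.4], [0, 0, 25.1, 2.5, -6.8, 0, 0.4], [0, 0, 25.1, 2.5, -6.8, 0, 0.4]]}}

```text
time_s: 28.5
tcp_pos: [0.5203, -0.1199, 0.1437]
eef_rot: [0.866, 0.5, 0.0, 0.0]
force: [0.9, -0.3, 0.4]
finger_gap: 0.0511
```

Call:
{"name": "carry_out", "arguments": {"commands": [[0, 0, 0, 0, 0, -2, 0.4], [0, 0, 0, 0, 0, -4, 0.4], [0, 0, 0, 0, 0, -6, 0.4], [0, 0, 0, 0, 0, -6, 0.4], [0, 0, 0, 0, 0, -6, 0.4]]}}

```text
time_s: 28.92
tcp_pos: [0.5185, -0.1165, 0.0826]
eef_rot: [0.866, 0.5, -0.001, -0.001]
force: [-0.2, -0.8, 0.3]
finger_gap: 0.0512
```

Call:
{"name": "carry_out", "arguments": {"commands": [[0, 0, 0, 0, 0, 0, 0.4], [0, 0, 0, 0, 0, 0, 0.4], [0, 0, 0, 0, 0, 0, 0.4]]}}

```text
time_s: 29.17
tcp_pos: [0.5212, -0.1171, 0.0854]
eef_rot: [0.865, 0.501, 0.001, 0.001]
force: [-0.4, -0.5, -0.4]
finger_gap: 0.0513
```

```bash
python3 go.py 0.5199,-0.1165,0.0235,60.2
```

```text
t 29.17 tcp [ 0.5212 -0.1171  0.0854] yaw 60.16 toolz [ 0.0029 -0.0012 -1.    ] F [-0.4 -0.5 -0.4] gap 0.0513 q6 -1.43
need turn [0.07 0.17 0.04] shift cm [-0.13  0.06 -6.19]
```

Call:
{"name": "carry_out", "arguments": {"commands": [[0, 0, 0, 0, 0, -1.2, 0.4], [0, 0, 0, 0, 0, -2.4, 0.4], [0, 0, 0, 0, 0, -3.6, 0.4], [0, 0, 0, 0, 0, -4.8, 0.4], [0, 0, 0, 0, 0, -4.8, 0.4]]}}

```text
time_s: 29.58
tcp_pos: [0.5169, -0.1154, 0.0319]
eef_rot: [0.865, 0.501, -0.002, -0.003]
force: [-0.4, 0.3, -0.3]
finger_gap: 0.0512
```

Call:
{"name": "carry_out", "arguments": {"commands": [[0, 0, 0, 0, 0, 0, 0.4], [0, 0, 0, 0, 0, -0.4, 0.4], [0, 0, 0, 0, 0, -0.8, 0.4], [0, 0, 0, 0, 0, -1, 0.4], [0, 0, 0, 0, 0, -1, 0.4]]}}

```text
time_s: 30.0
tcp_pos: [0.5198, -0.1165, 0.0255]
eef_rot: [0.865, 0.501, -0.0, -0.0]
force: [-0.5, -1.0, 0.3]
finger_gap: 0.0513
```

Call:
{"name": "carry_out", "arguments": {"commands": [[0, 0, 0, 0, 0, 0, 0.4], [0, 0, 0, 0, 0, 0, 0.4], [0, 0, 0, 0, 0, 0, 0.4]]}}

```text
time_s: 30.25
tcp_pos: [0.5202, -0.1167, 0.0261]
eef_rot: [0.865, 0.501, 0.0, 0.0]
force: [-0.4, -0.0, 0.1]
finger_gap: 0.051
```

```bash
python3 go.py 0.5199,-0.1165,0.0235,60.2
```

```text
t 30.25 tcp [ 0.5202 -0.1167  0.0261] yaw 60.19 toolz [ 6.e-04 -2.e-04 -1.e+00] F [-0.4 -0.   0.1] gap 0.051 q6 -1.43
need turn [0.01 0.03 0.01] shift cm [-0.03  0.02 -0.26]
```

Call:
{"name": "carry_out", "arguments": {"commands": [[0, 0, 0, 0, 0, 0, 1], [0, 0, 0, 0, 0, 0, 1], [0, 0, 0, 0, 0, 0, 1], [0, 0, 0, 0, 0, 0, 1], [0, 0, 0, 0, 0, 0, 1]]}}

```text
time_s: 30.67
tcp_pos: [0.5203, -0.1167, 0.0261]
eef_rot: [0.865, 0.501, 0.0, 0.0]
force: [0.0, 0.5, 3.0]
finger_gap: 0.0192
```

Call:
{"name": "carry_out", "arguments": {"commands": [[0, 0, 0, 0, 0, 0.1, 1], [0, 0, 0, 0.1, 0.1, 0.1, 1], [0, 0, 0, 0.1, 0.2, 0.1, 1], [0, 0, 0, 0.2, 0.3, 0.1, 1], [0, 0, 0, 0.2, 0.35, 0.1, 1]]}}

```text
time_s: 31.08
tcp_pos: [0.522, -0.1128, 0.0266]
eef_rot: [0.865, 0.502, -0.0, -0.0]
force: [0.6, 0.4, 0.1]
finger_gap: 0.0189
```

Call:
{"name": "carry_out", "arguments": {"commands": [[0, 0, 0, 0, 0, -0.1, 1], [0, 0, 0, 0, 0, -0.1, 1], [0, 0, 0, 0, 0, -0.1, 1], [0, 0, 0, 0, 0, -0.1, 1]]}}

```text
time_s: 31.42
tcp_pos: [0.5221, -0.1129, 0.0261]
eef_rot: [0.865, 0.501, 0.0, -0.0]
force: [-1.0, 0.3, 3.4]
finger_gap: 0.0192
```

```bash
python3 go.py 0.5219,-0.113,0.0235,60.2
```

```text
t 31.42 tcp [ 0.5221 -0.1129  0.0261] yaw 60.19 toolz [ 3.e-04  2.e-04 -1.e+00] F [-1.   0.3  3.4] gap 0.0192 q6 -1.43
need turn [-0.01  0.01  0.01] shift cm [-0.02 -0.01 -0.26]
```

Call:
{"name": "carry_out", "arguments": {"commands": [[0, 0, 0, 0, 0, 0, 0.65], [0, 0, 0, 0, 0, 0, 0.65], [0, 0, 0, 0, 0, 0, 0.65], [0, 0, 0, 0, 0, 0, 0.65]]}}

```text
time_s: 31.75
tcp_pos: [0.5218, -0.1131, 0.0255]
eef_rot: [0.865, 0.501, -0.0, -0.0]
force: [-0.6, 0.4, -0.5]
finger_gap: 0.0296
```

Call:
{"name": "carry_out", "arguments": {"commands": [[0, 0, 0, 0, 0, 1.5, 0.65], [0, 0, 0, 0, 0, 4, 0.65], [0, 0, 0, 0, 0, 8, 0.65], [0, 0, 0, 0, 0, 12, 0.65], [0, 0, 0, 0, 0, 14, 0.65]]}}

```text
time_s: 32.17
tcp_pos: [0.5244, -0.114, 0.1708]
eef_rot: [0.865, 0.501, 0.002, 0.003]
force: [1.4, -0.0, 0.3]
finger_gap: 0.0298
```

Call:
{"name": "carry_out", "arguments": {"commands": [[0, 0, 0, -3, -3, 0, 0.65], [0, 0, 0, -6, -6, 0, 0.65], [0, 0, 0, -9, -9, 0, 0.65], [0, 0, 0, -11, -12, 0, 0.65], [0, 0, 0, -12, -15, 0, 0.65]]}}

```text
time_s: 32.58
tcp_pos: [0.3992, -0.2636, 0.1655]
eef_rot: [0.865, 0.501, -0.001, -0.001]
force: [0.6, 0.1, 0.8]
finger_gap: 0.0299
```

Call:
{"name": "carry_out", "arguments": {"commands": [[0, 0, 0, 0, -3, 0, 0.65], [0, 0, 0, 0, -6, 0, 0.65], [0, 0, 0, 0, -9, 0, 0.65], [0, 0, 0, 0, -9, 0, 0.65], [0, 0, 0, 0, -9, 0, 0.65]]}}

```text
time_s: 33.0
tcp_pos: [0.4016, -0.3544, 0.1655]
eef_rot: [0.866, 0.5, 0.0, -0.0]
force: [0.1, 0.2, 0.2]
finger_gap: 0.0298
```

```bash
python3 go.py; python3 pic.py f2; python3 chk.py f2
```

```text
t 33.0 tcp [ 0.4016 -0.3544  0.1655] yaw 60.04 toolz [-1.e-04  3.e-04 -1.e+00] F [0.1 0.2 0.2] gap 0.0298 q6 -1.93
top red 4 [[654.0, 20.9], [574.3, 66.7], [572.8, -119.0], [493.5, -73.6]] ctr [ 0.5736 -0.0262  0.017 ]
  batten [630.4 -63.  160.3  22.9  60.1] z 0.042 panel frame x,y mm 69.2 -4.4
  batten [622.3  62.7  90.9  21.2 -29.3] z 0.042 panel frame x,y mm -0.3 100.7
  batten [514.3   8.5 160.2  20.9  59.9] z 0.042 panel frame x,y mm -67.1 -0.0
  batten [ 520.7 -116.3   91.4   20.4  -29.8] z 0.041 panel frame x,y mm 0.5 -105.1
side red 3 [[571.9, 69.0], [650.8, 24.8], [573.0, -117.1]] ctr [ 0.5986 -0.0078  0.017 ]
  batten [622.6  56.2  90.4  34.6 -29.7] z 0.041 panel frame x,y mm 3.2 95.2
  batten [518.1   6.4 162.9  25.5  59.6] z 0.043 panel frame x,y mm -62.7 0.0
  batten [633.9 -63.9 163.   23.4  60.1] z 0.043 panel frame x,y mm 72.7 -3.4
  batten [ 520.3 -121.6   91.5   33.7  -29.2] z 0.042 panel frame x,y mm 2.8 -109.9
```

View pics/top_f2.png

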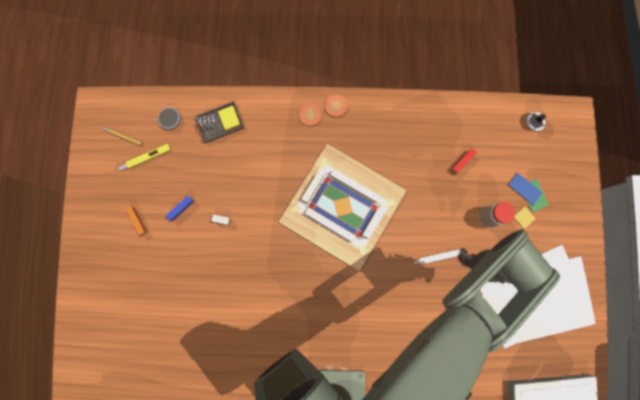

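View pics/side_f2.png

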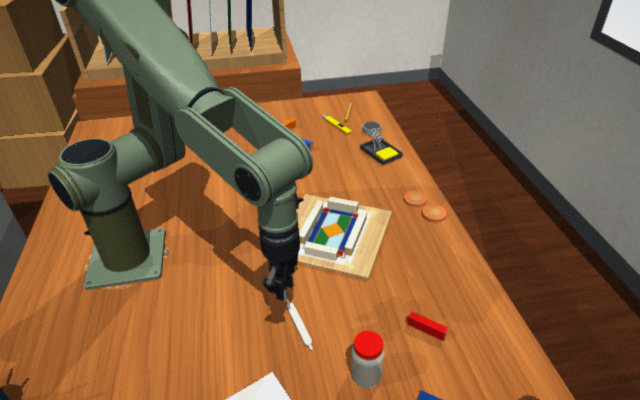

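Four battens surround the panel at top (343,207). The panel corners are unchanged, and the offcut (220,219), fid (440,257) and jar (503,213) are at their starting pixels. The arm is clear, so I'm handing in.

```bash
python3 -c "
from rig import hand_in; print(hand_in())"
```

```text
the job is handed in; nothing more can be done
None
```

All four battens are in place around the panel and the job is handed in at about 33 s; no verdict was reported. I picked each one off the bench, set it down on the board and released it. I then regripped the near short batten and moved it 4 mm closer, because it sat only about 3 mm inside its limit.

My last checks, from the top view with centres in the panel's frame:

| Batten | Across from its edge (mm) | Gap to the glass (mm) | Off centre along the edge (mm) |
|---|---|---|---|
| Long, +x side | x about +67.5 | about 2.5 | about −4 |
| Long, −x side | x about −68.5 | about 3.5 | about +1 |
| Short, far side | y about +101.5 | about 1.5 | about −2 |
| Short, near side | y about −104.5 | about 4.5 | about −1 |

- **Angle and height:** the battens are within about 1° of parallel, and their tops are at about 42 mm, so they lie flat on the board.
- **Panel and bystanders:** the panel's corners read within about 1 mm of their start. The offcut, fid and jar show at their starting pixels by eye; I did not measure them again.

**Disagreements:**
- The two cameras and the arm differ by 2–4 mm in absolute position, so I judged the final fit relative to the panel within the top view.
- The side view's automatic batten centres were off because the mask also caught the battens' side faces. I used that view only by eye.

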